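Pot up the bulbs: pour the drainage, lay the bulbs, cover the pot

ROBOT

A 6-joint arm with a two-finger parallel gripper is mounted at the origin on the work surface. World frame = base frame: x ahead of the robot, y to its left, z up, the work surface at z = 0. Lengths are in m, angles in rad, forces in N, time in s.
With the tool pointing down it reaches from about 0.25 to 0.85 m from the base axis. Payload 12.5 kg.
Tool frame: the origin (TCP) lies between the finger pads; the fingertips stand 22 mm ahead of it and the grasp point (between the pads) lies 3 mm ahead of it; z points along the fingers, y is the line along which they close (so a half turn about z gives the same grasp; the last joint's range is limited). The gripper opens to 93 mm and grips with 3 to 60 N. Pads are 15 mm wide; open, the fingers measure 128 mm over their backs; the gripper's body (75 mm by 188 mm) begins 65 mm behind the grasp point.
Start: joints at [-1.397, 0.351, 1.652, -0, 1.139, -0.085], TCP at [0.141, -0.532, 0.241] pointing down, gripper open.
Joint ranges: [-2.75, 2.75], [-0.79, 2.1], [0.01, 2.65], [-1.57, 4.71], [0.07, 3.14], [-2.87, 2.87]. Speed limits (rad/s): [2.22, 2.22, 2.79, 3.14, 3.14, 3.14].

INTERFACE

Orientations are given as a unit quaternion [x, y, z, w].
In Python, from station import arm gives the robot as it stands.
- The arm moves only by the tool carry_out, never from a script. Its argument "series" is one flat list of numbers, 7 for each row, row after row: the shift along the tool's x, y, z normalised to -1 to 1, where 1 is 10 cm, then the turn, a rotation vector about the tool's x, y, z normalised to -1 to 1, where 1 is 360 degrees, then the opening, from 0 (shut) to 1 (fully open). In form: [x, y, z, wx, wy, wz, jaw, x, y, z, wx, wy, wz, jaw, ...]. A call has 1 to 8 rows; each row is the pose to reach, as a shift and turn from the pose commanded when the call began, along the tool's axes at that moment, turning the shorter way round; what a row does not reach only later rows make up. A row lasts 1/12 s, in which the tool goes at most 41.7 mm and 7.16 degrees, less where a joint would pass 70% of its speed; a pose out of reach is approached as far as the arm can. A call with a number of a shift or a turn outside -1 to 1 is refused whole. A call with a gripper value outside its range is refused whole. The fingers move at their own pace and stop on an object; "newtons" is the grip in N (left out, the last holds). Time passes only in rows, so rows that repeat a pose let the fingers close. It gives the time, the measured TCP pose, the force, the opening and the grip force at its end, in the units of the state.
- arm.sense(): the state, without advancing time (a new reading comes with each control period).
- arm.capture(name): name is "side" or "top"; returns a dict with "img" (480x640x3 uint8, blue, green, red), "z_map" (480x640 float32, m along the optical axis (not along the pixel's ray), 0 where there is no reading), "fx", "fy", "cx", "cy" (pixels), "distortion" ([k1, k2, p1, p2, k3] as OpenCV has them; the pictures are not rectified), "view" (4x4, takes a point from world to camera coordinates). Camera axes: x right, y up, looking along -z (the intrinsics and any distortion apply to the point x, -y, -z); pixel columns grow to the right and rows downward; lengths in m; the calibration is good to about 2 mm. A picture is of the moment at which its call begins.
- arm.job_done(): hands the job in; it is judged then, once.
Trained networks look in the newest picture that a camera, given by its name, has taken for a name from the list of things; names that differ only in an ending like _2 or _b are one class to them, and where a whole thing is asked for, a point or a joint stands for the part that bears it (a point fixed in the world has none). Each returns a list of dicts, best first, with "p" (0 to 1); they miss things now and then, are a little off and sometimes report something else, mostly with a low value. They report only what shows in the picture. A call takes as long as a camera call. They do not tell look-alikes from the thing itself.
- arm.masks_of(camera, thing): "pixels" (480x640 bool, what is visible of it) and "extent" ([centre column, centre row, width, height] in pixels, round what is visible of it).
The state is a dict: "t": time; "joint_pos": joint angles; "qvel": joint speeds; "tau": joint torques, N m; "tool_pos": TCP position; "orientation": TCP orientation; "force": force on the tool from outside, world axes, zero at the start; "moment": the same for the moment, N m; "finger_gap": opening from 0.0 (shut) to 1.0 (fully open); "finger_force": force on a finger pad.
Only numpy, scipy, OpenCV 4.12 (cv2) and the standard library are available. Lean on these libraries where they do the work, as an engineer would, in place of code of your own. Each camera call takes 0.05 s, during which the arm holds its last target. There are 200 camera calls.

TASK

Pot up the bulbs for winter: take the jug, turn it so that its spout faces the big pot, and tip all of its clay balls over the spout into the pot as drainage, then stand the jug back upright on the shelf and let go. Only after that put every bulb on the shelf into the pot, on top of the balls, and last of all set the round wooden cover on the pot so that it sits seated and level in the rim. Do not shove or tip the big pot, and leave the padlock and the two small nested pots where they are.

Things in the scene. Friction and masses are not known exactly. Their poses are not given: they have to be found in the camera images.
- jug: zinc jug, 125 mm tall, foot 84 mm and rim 108 mm across, walls 4 mm, rim drawn out into an open spout, strap handle on the far side from it; 0.2 to 0.33 kg. Origin: centre of underside; x to the spout, -x to the handle, z up. Wall below the spout leans out 26 degrees: tipped spout-first, balls roll out from about 65 to 75 degrees, all by about 95. Starts upright with four clay balls inside
- jug_spout (a point): middle of the spout's lip, 100 mm from the jug's axis along its +x, 125 mm above its underside; the lip is 34 mm wide
- jug_grip (a point): middle of the handle's upright strap, 88 mm from the jug's axis along its -x, 75 mm above the underside. The strap is 14 mm wide (jug's y), 16 mm deep (x), 79 mm high; bars 12 mm high join its top and bottom to the jug. Pinch it across the jug's y, from above or leaning
- pot: large terracotta flower pot, 115 mm tall, 194 mm across the rim outside, 168 mm inside at the rim and 122 mm inside at the floor, floor 12 mm thick, 2 kg, loose but heavy, empty. Origin: centre of its underside, z up
- cover: round plywood pot cover: disc 210 mm across, 12 mm thick; under it a disc 144 mm across, 8 mm thick, that fits loosely into the pot's mouth; wooden batten handle on top; 0.28 to 0.46 kg. Starts flat on the shelf, handle up. Origin: centre of the small disc's underside; x along the handle, z up. Seated, its origin is on the pot's axis, 107 mm above the pot's underside
- cover_grip (a point): grip point in the middle of the cover's batten handle, 40 mm above the cover's origin; the batten is 110 mm long (cover's x), 22 mm wide (y), and stands from 20 to 55 mm above the origin
- ball1_center (a point): centre of a round baked-clay drainage ball, 26 mm across, 14 g; in the jug at the start
- ball2_center (a point): centre of a round baked-clay drainage ball, 26 mm across, 14 g; in the jug at the start
- ball3_center (a point): centre of a round baked-clay drainage ball, 26 mm across, 14 g; in the jug at the start
- ball4_center (a point): centre of a round baked-clay drainage ball, 26 mm across, 14 g; in the jug at the start
- bulb1: hyacinth bulb, brown, onion-shaped, 58 mm tall, 47 mm across at its widest (16 to 28 mm above its flat foot), foot 32 mm across, pointed top, 60 g. It stands on its foot at the start (it may tip over if bumped). Origin: centre of the foot; z towards the point. May be absent
- bulb2: hyacinth bulb, brown, onion-shaped, 58 mm tall, 47 mm across at its widest (16 to 28 mm above its flat foot), foot 32 mm across, pointed top, 60 g. It stands on its foot at the start (it may tip over if bumped). Origin: centre of the foot; z towards the point. May be absent
- bulb3: hyacinth bulb, brown, onion-shaped, 58 mm tall, 47 mm across at its widest (16 to 28 mm above its flat foot), foot 32 mm across, pointed top, 60 g. It stands on its foot at the start (it may tip over if bumped). Origin: centre of the foot; z towards the point. May be absent
- bulb4: hyacinth bulb, brown, onion-shaped, 58 mm tall, 47 mm across at its widest (16 to 28 mm above its flat foot), foot 32 mm across, pointed top, 60 g. It stands on its foot at the start (it may tip over if bumped). Origin: centre of the foot; z towards the point. May be absent
- padlock: bystander: steel padlock lying flat, 85 mm long, 24 mm high; origin at the centre of its case's underside
- nested_pots: bystander: two small nested terracotta pots, 106 mm across and 118 mm tall; origin at the centre of the underside
There are look-alikes about, which are no part of the job. Leave any pink look-alike of the bulb3 alone.

How it is judged:
By the outcome, as a careful person would: the job done as asked, in the order asked, and still so for the second after the job is handed in, with the robot touching nothing.
Of bulb1, bulb2, bulb3, bulb4 only 2 to 4 are there at a start; the rules pass over those that are not, and their reading is None.
At some moment in a run one of bulb1, bulb2, bulb3, bulb4, cover may be knocked a few centimetres aside while the robot is not near it.
It also fails if it takes over 210 s, if anything falls off the work surface, if the arm or the gripper's body presses on something with over 40 N, if the wrist force passes 120 N, or if a joint passes its speed limit or range.

## Working session

There is one attempt and no reset: what is moved stays moved. The work goes in short steps, Python scripts to look and compute and a tool call to move; the robot and the scene stay as the last step left them, time stands still between calls to the robot, and variables do not carry over. Pictures are saved under pics/ and viewed, at most 14 in all, crops included, and the job is handed in when it is done.

Besides the shell and the picture viewer there is one more tool, called after "Emit:" as name(argument=value, ...) on one line, values as JSON. carry_out: Moves the arm, as the interface text tells. Its arguments: {"type":"object","properties":{"series":{"type":"array"},"newtons":{"type":"number"}},"required":["series"]}

```bash
ls; mkdir -p pics; cat > h.py <<'E'
import numpy as np, cv2
from station import arm
from scipy.spatial.transform import Rotation as R
def K(c): return np.array([[c['fx'],0,c['cx']],[0,c['fy'],c['cy']],[0,0,1.]]),np.array(c['distortion'])
def cloud(c,m):
    v,u=np.nonzero(m&(c['z_map']>0)); z=c['z_map'][v,u]
    k,d=K(c); p=cv2.undistortPoints(np.stack([u,v],1).astype(float)[:,None],k,d)[:,0]
    P=np.c_[p[:,0]*z,-p[:,1]*z,-z,np.ones(len(z))]
    return (P@np.linalg.inv(c['view']).T)[:,:3]
def pix(c,P):
    q=np.c_[np.atleast_2d(P),np.ones(len(np.atleast_2d(P)))]@np.array(c['view']).T
    k,d=K(c); return cv2.projectPoints((q[:,:3]*[1,-1,-1])[:,None],np.zeros(3),np.zeros(3),k,d)[0][:,0]
E
python3 - <<'E'
from h import *
for n in ('top','side'):
    c=arm.capture(n); cv2.imwrite(f'pics/{n}0.png',c['img'])
    for t in ('jug','jug_spout','jug_grip','pot','cover','bulb1','padlock','nested_pots','ball1_center'):
        for r in arm.masks_of(n,t)[:7]:
            P=cloud(c,r['pixels'])
            if len(P): print(n,t,round(r['p'],2),np.round(r['extent']),np.round(np.median(P,0),3),np.round(np.percentile(P,2,0),3),np.round(np.percentile(P,98,0),3))
print(arm.sense())
E
```

```text
pics
top jug 0.72 [491. 283.  74. 103.] [ 0.466 -0.345  0.082] [ 0.374 -0.369  0.003] [ 0.548 -0.27   0.126]
top jug 0.64 [239. 189.  24.  23.] [0.656 0.186 0.039] [0.639 0.168 0.02 ] [0.68  0.21  0.057]
top jug_spout 0.75 [492. 281.  72.  99.] [ 0.467 -0.345  0.082] [ 0.374 -0.368  0.004] [ 0.548 -0.27   0.126]
top jug_grip 0.68 [492. 283.  71. 102.] [ 0.467 -0.344  0.082] [ 0.373 -0.368  0.004] [ 0.549 -0.27   0.126]
top pot 0.6 [330. 254.  99. 100.] [ 0.524 -0.005  0.061] [ 0.429 -0.09   0.009] [0.603 0.084 0.116]
top cover 0.67 [492. 282.  73.  97.] [ 0.467 -0.345  0.082] [ 0.375 -0.368  0.004] [ 0.547 -0.27   0.126]
top cover 0.62 [170. 291. 105.  97.] [0.447 0.32  0.02 ] [0.355 0.229 0.016] [0.541 0.417 0.055]
top bulb1 0.95 [190. 196.  26.  20.] [0.639 0.287 0.039] [0.622 0.271 0.021] [0.663 0.312 0.057]
top bulb1 0.77 [455. 161.  22.  22.] [ 0.73  -0.27   0.039] [ 0.716 -0.291  0.018] [ 0.753 -0.255  0.057]
top bulb1 0.66 [416. 195.  23.  24.] [ 0.654 -0.187  0.04 ] [ 0.637 -0.211  0.023] [ 0.677 -0.17   0.057]
top bulb1 0.6 [240. 191.  24.  27.] [0.656 0.187 0.038] [ 0.639  
[... 2141 characters left out ...]
int_pos': array([-1.39657531e+00,  3.50705605e-01,  1.65182373e+00,  2.29276466e-05,
        1.13910771e+00, -8.46119769e-02]), 'qvel': array([-3.38499960e-04,  1.17021513e-03, -4.43688062e-04,  1.49179082e-04,
       -8.12950248e-04,  8.00903667e-05]), 'tau': array([-5.84194436e-05, -4.97252226e+01, -2.85485905e+01,  6.98469928e-02,
        2.18896108e-02, -3.73319415e-05]), 'tool_pos': array([ 0.14079276, -0.53164628,  0.24062045]), 'orientation': array([ 9.91637986e-01,  1.29050782e-01,  9.40752075e-06, -2.26381446e-05]), 'force': array([ 0.26362547, -0.00177939,  0.05052534]), 'moment': array([ 0.05859647,  0.02046979, -0.03900689]), 'finger_force': 0.0, 'finger_gap': 0.9980185158468533}
```

View pics/top0.png

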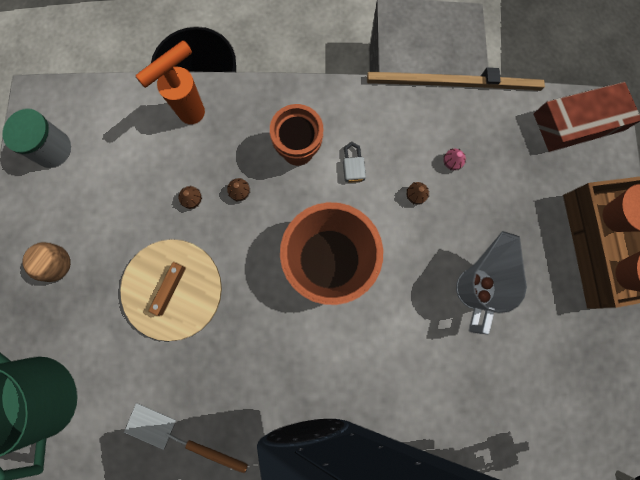

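View pics/side0.png

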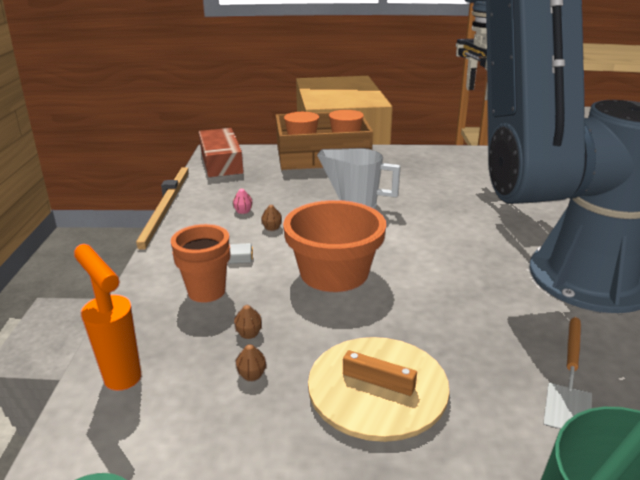

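The top view shows three brown bulbs at (190,197), (238,189) and (417,193). A pink look-alike sits at (455,159), and the jug at (495,280) has its spout up in the image (+x) and its handle at (482,322). The pot is at (331,253) and the cover at (170,290). The side view agrees.

```bash
cat > m.py <<'E'
from h import *
from scipy.optimize import least_squares
def circ(P,r=None):
    f=lambda q:np.hypot(P[:,0]-q[0],P[:,1]-q[1])-(r or q[2])
    s=least_squares(f,[*P[:,:2].mean(0),.08],loss='soft_l1',f_scale=.002); return np.round(s.x,4),round(float(np.sqrt(np.mean(s.fun**2))),4)
E
python3 - <<'E'
from m import *
J=[];Q=[]
C={}
for n in ('top','side'):
    c=arm.capture(n); C[n]=c
    j=arm.masks_of(n,'jug')[0]; P=cloud(c,j['pixels']); P=P[(P[:,2]>.01)&(P[:,0]<.6)]; J.append(P)
    g=c['img'][...].astype(int)
    v,u=np.nonzero(j['pixels']&(c['z_map']>0))
    for nm,f in (('pot',.112),('cover',.01)):
        for r in arm.masks_of(n,nm):
            P2=cloud(c,r['pixels']); m=np.median(P2,0)
            if nm=='pot' and abs(m[1])<.05:
                A=P2[(P2[:,2]>.112)]; d=A[:,:2]-[.517,0]; rr=np.hypot(*d.T); print(n,'pot rim',circ(A,.0905),rr.min(),rr.max(),A[:,:2].min(0),A[:,:2].max(0))
            if nm=='cover' and m[1]>.2:
                A=P2[(P2[:,2]>.01)&(P2[:,2]<.03)]; B=P2[P2[:,2]>.048]
                rec=cv2.minAreaRect((B[:,:2]*1000).astype(np.float32)); print(n,'cover',A[:,:2].min(0),A[:,:2].max(0),rec,B[:,2].max())
J=np.vstack(J)
def cl(P,lo,hi): return P[(P[:,2]>lo)&(P[:,2]<hi)]
print('tip',J[J[:,0].argmax()], 'handle', J[J[:,0].argmin()])
H=cl(J,.095,.118); H=H[H[:,0]<.405]; print('handle top',len(H),H.min(0),H.max(0),cv2.minAreaRect((H[:,:2]*1000).astype(np.float32)))
T=cl(J,.119,.13); print('rim',len(T)); 
th=np.linspace(0,2*np.pi,200)
def model(q):
    c=np.cos(q[2]);s=np.sin(q[2]); 
    return q[:2]+np.array([[.1*c,.1*s]])
# rim outline: circle r .054 plus spout wedge to lip (0.1, +-.017)
from shapely import geometry if False else None
E
```

```text
File "<stdin>", line 27
    from shapely import geometry if False else None
                                 ^^
SyntaxError: invalid syntax
```

```bash
python3 - <<'E'
import cv2
from h import *
c=arm.capture('top'); a=cv2.resize(c['img'][225:345,445:545],None,fx=5,fy=5,interpolation=cv2.INTER_CUBIC); cv2.imwrite('pics/jug.png',a)
E
```

```text
(no output)
```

View pics/jug.png

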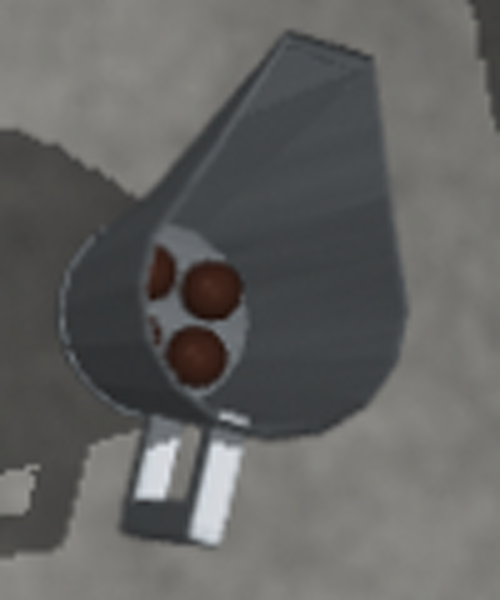

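The crop shows the spout lip between (288,32) and (373,57). The handle's bright top face ends at about (205,543), and the balls are visible inside.

```bash
cat >> h.py <<'E'
def ray(c,uv,z):
    k,d=K(c); p=cv2.undistortPoints(np.array(uv,float).reshape(-1,1,2),k,d)[:,0]
    W=np.linalg.inv(c['view']); o=W[:3,3]; D=np.c_[p[:,0],-p[:,1],-np.ones(len(p))]@W[:3,:3].T
    return o+D*((z-o[2])/D[:,2])[:,None]
E
python3 - <<'E'
from m import *
J=[]
for n in ('top','side'):
    c=arm.capture(n)
    j=arm.masks_of(n,'jug')[0]; P=cloud(c,j['pixels']); P=P[(P[:,2]>.01)&(P[:,0]<.6)]; J.append(P)
    if n=='top':
        f=lambda u,v:(445+u/5,225+v/5)
        L=ray(c,[f(288,32),f(373,57)],.125); print('lip',L,L.mean(0)); h=ray(c,[f(205,543)],.1145)[0];print('hend',h)
        d=L.mean(0)-h; print('len',np.hypot(*d[:2]),'yaw',np.degrees(np.arctan2(d[1],d[0])), 'lip normal yaw',np.degrees(np.arctan2(*(L[1]-L[0])[1::-1]))+90)
    for nm in ('pot','cover'):
        for r in arm.masks_of(n,nm):
            P2=cloud(c,r['pixels']); m=np.median(P2,0)
            if nm=='pot' and abs(m[1])<.05:
                A=P2[(P2[:,2]>.112)]; print(n,'pot rim',circ(A,.0905),A[:,:2].min(0),A[:,:2].max(0))
            if nm=='cover' and m[1]>.2:
                A=P2[(P2[:,2]>.01)&(P2[:,2]<.03)]; B=P2[P2[:,2]>.048]
                print(n,'cover',A[:,:2].min(0),A[:,:2].max(0),cv2.minAreaRect((B[:,:2]*1000).astype(np.float32)),B[:,2].max())
for J in J:
    H=J[(J[:,2]>.1)&(J[:,2]<.118)&(J[:,0]<.405)]
    if len(H): print('handle top',len(H),H.min(0),H.max(0),cv2.minAreaRect((H[:,:2]*1000).astype(np.float32)))
    T=J[J[:,2]>.119]; print('rim',len(T),T[T[:,0].argmax()],circ(T[T[:,0]<.49],.053))
E
```

```text
lip [[ 0.55804975 -0.33186225  0.125     ]
 [ 0.54871424 -0.36561162  0.125     ]] [ 0.553382   -0.34873694  0.125     ]
hend [ 0.36489695 -0.29393979  0.1145    ]
len 0.19628892392746355 yaw -16.21042266110736 lip normal yaw -15.462123221212167
top pot rim (array([ 0.5157, -0.003 ,  0.08  ]), 0.004) [ 0.41983246 -0.09911679] [0.61339378 0.09316255]
top cover [0.34556132 0.21966821] [0.55179086 0.42778519] ((449.86517333984375, 324.1514892578125), (23.5468807220459, 109.87108612060547), 66.6050796508789) 0.05993628327790279
side pot rim (array([ 0.5172, -0.0018,  0.08  ]), 0.0043) [ 0.42083793 -0.10119521] [0.61411281 0.09476301]m.py:5: RuntimeWarning: Mean of empty slice.
  s=least_squares(f,[*P[:,:2].mean(0),.08],loss='soft_l1',f_scale=.002); return np.round(s.x,4),round(float(np.sqrt(np.mean(s.fun**2))),4)
  ret = um.true_divide(
Traceback (most recent call last):
  File "m.py", line 5, in circ
    s=least_squares(f,[*P[:,:2].mean(0),.08],loss='soft_l1',f_scale=.002); return np.round(s.x,4),round(float(np.sqrt(np.mean(s.fun**2))),4)
ValueError: Initial guess is outside of provided bounds
```

Emit:
carry_out(series=[0,0,-0.5,0,0,0,1,0,0,-0.9,0,0,0,1,0,0,-0.9,0,0,0,1])

```text
t: 1.65
tool_pos: [0.1411, -0.5333, 0.3373]
orientation: [0.992, 0.129, 0.0, 0.004]
force: [0.7, -0.7, 0.9]
finger_gap: 1.002
finger_force: 0.0
```

```bash
cat > plan.py <<'E'
from h import *
import json
def tool(yaw,lean=0): return R.from_euler('z',yaw,degrees=True)*R.from_euler('x',180,degrees=True)*R.from_euler('y',lean,degrees=True)
def rec():
    s=arm.sense(); open('data.jsonl','a').write(json.dumps([list(map(float,s[k])) for k in('joint_pos','tool_pos','orientation')])+'\n'); return s
def plan(ways,n=None,start=None):
    """ways: (grasp-point pos, Rot[, n calls]); prints end shift(x,y,z) & turn of each call"""
    s=rec(); p,r=(s['tool_pos'],R.from_quat(s['orientation'])) if start is None else start
    for w in ways:
        P=np.array(w[0])-w[1].as_matrix()[:,2]*.003
        d=r.inv().apply(P-p); a=(r.inv()*w[1]).as_rotvec()
        k=w[2] if len(w)>2 else int(max(1,np.ceil(np.abs(d).max()/.1-.001),np.ceil(np.degrees(np.linalg.norm(a))/50)))
        p0,r0,P1,R1=p,r,P,w[1]
        for i in range(k):
            t=(i+1)/k; pt=p0+(P1-p0)*t; rt=r0*R.from_rotvec((r0.inv()*R1).as_rotvec()*t)
            d=np.round(r.inv().apply(pt-p)*10,3); a=np.round((r.inv()*rt).as_rotvec()/2/np.pi,4)
            print('%d/%d'%(i+1,k),*d,*a); p=p+r.apply(d/10); r=r*R.from_rotvec(a*2*np.pi)
        print('  ->',np.round(p,3))
E
python3 - <<'E'
from plan import *
d=np.array([.960,-.279,0]); g=np.array([.3729,-.2963,.075])
T=tool(-16.2,30); z=T.as_matrix()[:,2]; print(z)
plan([(g-z*.2,T)])
E
```

```text
[ 0.48014684 -0.13949555 -0.8660254 ]
1/3 0.659 -0.743 0.281 -0.0071 0.027 0.0282
2/3 0.464 -0.857 0.341 -0.007 0.027 0.0282
3/3 0.244 -0.936 0.362 -0.0071 0.027 0.0282
  -> [ 0.275 -0.268  0.251]
```

Emit:
carry_out(series=[0.33,-0.37,0.14,-0.0035,0.0135,0.014,1,0.659,-0.743,0.281,-0.0071,0.027,0.0282,1,0.659,-0.743,0.281,-0.0071,0.027,0.0282,1,0.659,-0.743,0.281,-0.0071,0.027,0.0282,1])

```text
t: 1.98
tool_pos: [0.186, -0.4397, 0.3016]
orientation: [0.995, 0.04, 0.087, 0.01]
force: [-0.2, -0.7, -0.0]
finger_gap: 1.001
finger_force: 0.0
```

```bash
python3 -c "
from plan import *
rec()"
```

Emit:
carry_out(series=[0.23,-0.43,0.17,-0.0035,0.0135,0.014,1,0.464,-0.857,0.341,-0.007,0.027,0.0282,1,0.464,-0.857,0.341,-0.007,0.027,0.0282,1,0.464,-0.857,0.341,-0.007,0.027,0.0282,1])

```text
t: 2.32
tool_pos: [0.2305, -0.3514, 0.2734]
orientation: [0.984, -0.049, 0.172, 0.021]
force: [0.4, -0.6, 0.2]
finger_gap: 1.002
finger_force: 0.0
```

```bash
cat > fk.py <<'E'
from h import *
import json
from scipy.optimize import least_squares
def fk(q,k):
    h,a1,a2,b3,a3,L=k   # base height, shoulder offset, upper arm, elbow offset, forearm, wrist->tcp
    E=lambda ax,a:R.from_euler(ax,a)
    r1=E('z',q[0]); p=np.array([0,0,h])+r1.apply([a1,0,0])
    r=r1*E('y',q[1]); p=p+r.apply([0,0,a2])
    r=r*E('y',q[2]); p=p+r.apply([b3,0,a3])
    r=r*E('z',q[3])*E('y',q[4]); p=p+r.apply([0,0,L])
    return p,r*E('z',q[5]+K6)
K6=0
def fit():
    D=[json.loads(l) for l in open('data.jsonl')]
    f=lambda k:np.concatenate([fk(np.array(q),k)[0]-np.array(p) for q,p,o in D])
    s=least_squares(f,[.3,0,.4,0,.4,.25]); return s.x,np.abs(s.fun).max(),D
def ik(P,Rt,k,q0):
    lo=np.array([-2.75,-.79,.01,-1.57,.07,-2.87])+.03; hi=np.array([2.75,2.1,2.65,4.71,3.14,2.87])-.03
    P=np.array(P)-Rt.as_matrix()[:,2]*.003
    def f(q):
        p,r=fk(q,k); return np.r_[(p-P)*5,(Rt.inv()*r).as_rotvec()]
    s=least_squares(f,np.clip(q0,lo,hi),bounds=(lo,hi)); return s.x,2*s.cost
E
python3 - <<'E'
from plan import *
from fk import *
s=rec(); k,e,D=fit(); print(np.round(k,4),e)
for q,p,o in D:
    r=fk(np.array(q),k)[1]; print(np.round(q,3),np.round((r.inv()*R.from_quat(o)).as_rotvec(),3))
E
```

```text
[-0.1138 -0.1391  0.7885 -0.2272  0.4374  0.4354] 0.045655858676200756
[-1.397  0.268  1.524  0.     1.341 -0.085] [-0.     0.     1.571]
[-1.359  0.122  1.8    0.182  1.175  0.064] [-0.     0.     1.571]
[-1.293 -0.02   2.055  0.378  0.985  0.185] [-0.     0.     1.571]
```

```bash
sed -i "s/h,a1,a2,b3,a3,L=k .*/h,a1,a2,b3,a3,L,b=k/; s/\[a1,0,0\]/[a1,b,0]/; s/^K6=0/K6=np.pi\/2/; s/\[.3,0,.4,0,.4,.25\])/[.3,0,.4,0,.4,.25,.05])/" fk.py
sed -i "s/s=least_squares(f,\[.3.*/x0=np.array([.3,0,.4,0,.4,.25,.05]); s=least_squares(lambda k:np.r_[f(k),(k-x0)*1e-3],x0); s.fun=s.fun[:-7]; return s.x,np.abs(s.fun).max(),D/" fk.py
echo '[[-1.39657531,0.350705605,1.65182373,2.29e-05,1.13910771,-0.0846119769],[0.14079276,-0.53164628,0.24062045],[0.991637986,0.129050782,9.4e-06,-2.26e-05]]' >> data.jsonl
python3 - <<'E'
from fk import *
k,e,D=fit(); print(np.round(k,4),e)
E
```

```text
[0.2587 0.     0.4873 0.0407 0.4378 0.2556 0.0465] 3.444193070745172e-07
```

Emit:
carry_out(series=[0.12,-0.47,0.18,-0.0035,0.0135,0.014,1,0.244,-0.936,0.362,-0.007,0.027,0.0282,1,0.244,-0.936,0.362,-0.007,0.027,0.0282,1,0.244,-0.936,0.362,-0.007,0.027,0.0282,1,0.244,-0.936,0.362,-0.007,0.027,0.0282,1])

```text
t: 2.73
tool_pos: [0.2754, -0.2662, 0.247]
orientation: [0.957, -0.136, 0.255, 0.033]
force: [0.1, -0.2, -0.2]
finger_gap: 0.995
finger_force: 0.0
```

```bash
python3 - <<'E'
from plan import *
from fk import *
s=rec(); k,e,D=fit(); print(np.round(k,4),e,D[-1]); np.save('k.npy',k)
def tryit(name,ways):
    q=np.array(D[-1][0])
    for lab,P,T in ways:
        q2,c=min((ik(P,T,k,q) for q in [q]),key=lambda t:t[1]); q=q2
        print(name,lab,np.round(q,2),'%.1e'%c)
g=np.array([.3729,-.2963,.075]); pot=np.array([.517,-.003])
for lean in (0,15,30,45):
  for psi in (90,60,40):
    T=tool(-16.2,lean); W=[('grasp',g,T),('lift',g+[0,0,.15],T)]
    D_=np.array([np.cos(np.radians(psi)),np.sin(np.radians(psi)),0])
    # lip fixed; grip relative to lip in jug frame: (-.188,0,-.05)
    for phi in (0,50,80,105):
        lip=np.r_[pot-D_[:2]*.02,.17]
        Rj=R.from_euler('z',psi,degrees=True)*R.from_euler('y',phi,degrees=True)
        W.append(('pour%d'%phi,lip+Rj.apply([-.188,0,-.05]) ,tool(psi,lean-phi)))
    tryit(f'{lean} {psi}',W)
E
```

```text
[0.2587 0.     0.4873 0.0407 0.4378 0.2556 0.0465] 3.4704000062557583e-07 [[-1.1567421408515826, -0.14656693261940926, 2.2916000371364706, 0.6044119659430428, 0.7455089504467497, 0.29689772692108396], [0.27537385683694265, -0.26617720586809573, 0.2470334415222008], [0.9567682427148229, -0.13590173254491594, 0.2550468538780943, 0.03280779100405772]]
0 90 grasp [-0.77  0.47  1.96  0.    0.71  1.08] 6.5e-30
0 90 lift [-0.77  0.23  1.85 -0.    1.06  1.08] 2.0e-17
0 90 pour0 [-0.47  0.51  1.73  0.    0.9  -0.47] 8.4e-29
0 90 pour50 [-0.06  0.35  1.79 -0.97  1.18  0.42] 1.4e-30
0 90 pour80 [ 0.2   0.46  1.78 -1.31  1.61  0.69] 4.7e-26
0 90 pour105 [ 0.33  0.65  1.74 -1.51  1.99  0.79] 2.2e-19
0 60 grasp [-0.77  0.47  1.96  0.    0.71  1.08] 6.5e-30
0 60 lift [-0.77  0.23  1.85 -0.    1.06  1.08] 2.0e-17
0 60 pour0 [-0.52  0.35  2.    0.    0.79  0.  ] 1.0e-19
0 60 pour50 [-0.06  0.37  1.76 -0.76  1.52  0.7 ] 1.3e-18
0 60 pour80 [ 0.14  0.57  1.59 -1.02  1.99  0.77] 1.6e-27
0 60 pour105 [ 0.23  0.78  1.46 -1.28  2.32  0.69] 9.1e-19
0 40 grasp [-0.77  0.47  1.96  0.    0.71  1.08] 6.5e-30
0 
[... 2744 characters left out ...]
5 60 grasp [-1.04  0.49  2.37  2.11  0.6  -1.22] 7.4e-28
45 60 lift [-1.04  0.06  2.29  1.29  0.53 -0.27] 1.8e-20
45 60 pour0 [-0.91  0.52  1.99  0.8   1.14 -0.93] 6.5e-19
45 60 pour50 [-0.41  0.14  1.82 -0.09  1.2   0.15] 3.1e-30
45 60 pour80 [-0.02  0.28  1.6  -0.53  1.59  0.58] 3.3e-25
45 60 pour105 [ 0.2   0.52  1.39 -0.77  1.95  0.71] 6.1e-18
45 40 grasp [-1.04  0.49  2.37  2.11  0.6  -1.22] 7.4e-28
45 40 lift [-1.04  0.06  2.29  1.29  0.53 -0.27] 1.8e-20
45 40 pour0 [-1.    0.37  2.32  1.06  0.93 -1.  ] 1.2e-21
45 40 pour50 [-0.37  0.04  1.93 -0.08  1.22  0.53] 2.7e-21
45 40 pour80 [-0.04  0.3   1.56 -0.4   1.74  0.86] 2.8e-24
45 40 pour105 [ 0.12  0.6   1.26 -0.6   2.15  0.9 ] 1.1e-17
```

```bash
python3 - <<'E'
from plan import *
g=np.array([.3729,-.2963,.075])
T=tool(-16.2,15); z=T.as_matrix()[:,2]
plan([(g-z*.1,T),(g,T)])
E
```

```text
1/2 0.147 0.012 0.502 -0.0006 -0.0206 -0.0
2/2 0.21 0.01 0.479 -0.0005 -0.0205 -0.0001
  -> [ 0.347 -0.289  0.174]
1/1 0.0 -0.0 1.0 -0.0 -0.0 0.0
  -> [ 0.372 -0.296  0.078]
```

Emit:
carry_out(series=[0.147,0.012,0.502,-0.0006,-0.0206,0,0.8,0.147,0.012,0.502,-0.0006,-0.0206,0,0.6,0.147,0.012,0.502,-0.0006,-0.0206,0,0.6])

```text
t: 2.98
tool_pos: [0.313, -0.2795, 0.2093]
orientation: [0.971, -0.139, 0.191, 0.025]
force: [0.8, -0.1, -0.5]
finger_gap: 0.833
finger_force: 0.0
```

Emit:
carry_out(series=[0.21,0.01,0.479,-0.0005,-0.0205,0,0.6,0.21,0.01,0.479,-0.0005,-0.0205,0,0.6,0.21,0.01,0.479,-0.0005,-0.0205,0,0.6])

```text
t: 3.23
tool_pos: [0.3487, -0.2903, 0.1726]
orientation: [0.982, -0.141, 0.128, 0.017]
force: [-0.6, 1.2, -0.5]
finger_gap: 0.631
finger_force: 0.0
```

Emit:
carry_out(series=[0,0,0.25,0,0,0,0.6,0,0,0.5,0,0,0,0.6,0,0,0.75,0,0,0,0.6,0,0,1,0,0,0,0.6,0,0,1,0,0,0,0.6])

```text
t: 3.65
tool_pos: [0.3708, -0.2956, 0.0743]
orientation: [0.982, -0.141, 0.128, 0.016]
force: [-0.5, -0.1, -0.7]
finger_gap: 0.6
finger_force: 0.0
```

```bash
python3 - <<'E'
from plan import *
g=np.array([.3729,-.2963,.075]); T=tool(-16.2,15)
plan([(g,T)])
c=arm.capture('top'); cv2.imwrite('pics/g.png',np.hstack([cv2.resize(c['img'][225:375,430:560],None,fx=3,fy=3),cv2.resize(arm.capture('side')['img'][110:260,310:440],None,fx=3,fy=3)]))
E
```

```text
1/1 0.023 0.0 -0.031 -0.0006 0.0006 -0.0006
  -> [ 0.372 -0.296  0.078]
```

View pics/g.png

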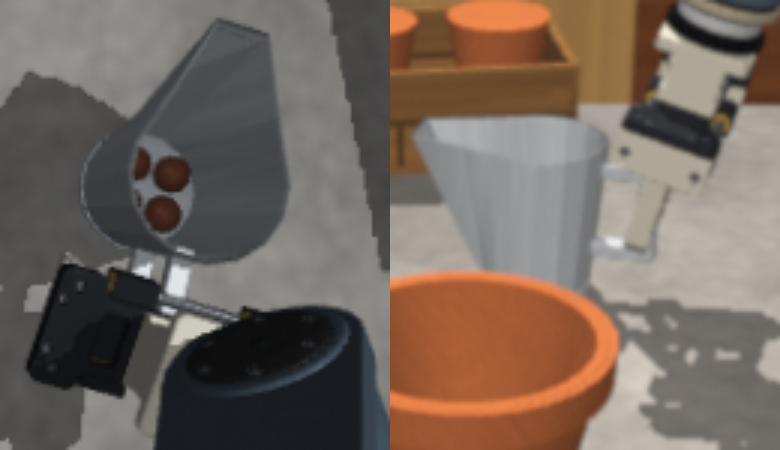

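The fingers straddle the handle strap in both views, so I'll close on it.

Emit:
carry_out(series=[0.02,0,-0.02,0,0,0,0.4,0.02,0,-0.02,0,0,0,0.2,0.02,0,-0.02,0,0,0,0,0.02,0,-0.02,0,0,0,0,0.02,0,-0.02,0,0,0,0,0.02,0,-0.02,0,0,0,0,0.02,0,-0.02,0,0,0,0,0.02,0,-0.02,0,0,0,0], newtons=60)

```text
t: 4.42
tool_pos: [0.373, -0.2959, 0.0797]
orientation: [0.981, -0.141, 0.129, 0.018]
force: [-3.2, 0.2, 4.8]
finger_gap: 0.147
finger_force: 60.0
```

```bash
python3 - <<'E'
from plan import *
s=arm.sense(); print(s['finger_gap'],s['finger_force'],s['force'])
G=s['tool_pos']+R.from_quat(s['orientation']).as_matrix()[:,2]*.003; print(G)
plan([(G+[0,0,.1],tool(-16.2,15)),(G+[0,0,.2],tool(-16.2,15))])
E
```

```text
0.1471057464027528 60.002458691596985 [-3.16848108  0.21693479  4.75667618]
[ 0.37372894 -0.2961108   0.07681034]
1/1 0.259 -0.002 -0.966 -0.0002 0.0 -0.0005
  -> [ 0.373 -0.296  0.18 ]
1/1 0.259 0.0 -0.966 0.0 0.0 -0.0
  -> [ 0.373 -0.296  0.28 ]
```

Emit:
carry_out(series=[0.03,0,-0.12,0,0,0,0,0.06,0,-0.24,0,0,0,0,0.1,0,-0.36,0,0,0,0,0.13,0,-0.48,0,0,0,0,0.16,0,-0.6,0,0,0,0,0.2,0,-0.73,0,0,0,0,0.23,0,-0.85,0,0,0,0,0.26,0,-0.966,0,0,0,0])

```text
t: 5.08
tool_pos: [0.3727, -0.2955, 0.1797]
orientation: [0.981, -0.141, 0.128, 0.017]
force: [0.4, 0.6, -3.0]
finger_gap: 0.149
finger_force: 60.0
```

Emit:
carry_out(series=[0.06,0,-0.24,0,0,0,0,0.13,0,-0.48,0,0,0,0,0.2,0,-0.73,0,0,0,0,0.26,0,-0.966,0,0,0,0,0.26,0,-0.966,0,0,0,0])

```text
t: 5.5
tool_pos: [0.3741, -0.2971, 0.2835]
orientation: [0.981, -0.141, 0.131, 0.019]
force: [0.9, -0.2, -1.1]
finger_gap: 0.15
finger_force: 60.0
```

```bash
python3 - <<'E'
from plan import *
from fk import *
k=np.load('k.npy')
s=rec(); print(s['finger_gap'],s['force'],s['moment'],s['tool_pos'])
c=arm.capture('side'); cv2.imwrite('pics/l.png',cv2.resize(c['img'][20:260,200:520],None,fx=2,fy=2))
pot=np.array([.517,-.003]); psi=60; D_=np.array([.5,.866])
W=[]
for phi,lz,back in ((0,.29,.08),(30,.24,.05),(55,.19,.035),(65,.15,.03),(75,.15,.03),(90,.15,.03),(106,.15,.03)):
    lip=np.r_[pot-D_*back,lz]; Rj=R.from_euler('z',psi,degrees=True)*R.from_euler('y',phi,degrees=True)
    W.append((lip+Rj.apply([-.188,0,-.05]),tool(psi,15-phi)))
q=s['joint_pos']
for w in W: q,cst=ik(*w,k,q); print(np.round(w[0],3),np.round(q,2),'%.0e'%cst)
plan(W)
E
```

```text
0.14977322640855315 [ 0.87376405 -0.23680318 -1.08555915] [0.14052338 0.3976628  0.03732201] [ 0.37405234 -0.29714092  0.28347229]
[ 0.383 -0.235  0.24 ] [-0.8   0.19  1.89  0.28  1.15 -0.4 ] 2e-19
[ 0.398 -0.209  0.291] [-0.44  0.13  1.82 -0.28  1.22  0.18] 3e-25
[ 0.425 -0.162  0.315] [-0.13  0.26  1.74 -0.64  1.48  0.56] 7e-31
[ 0.44  -0.137  0.299] [-0.02  0.37  1.71 -0.74  1.58  0.7 ] 9e-27
[ 0.454 -0.113  0.319] [ 0.06  0.44  1.64 -0.82  1.74  0.74] 3e-29
[ 0.477 -0.072  0.338] [ 0.16  0.57  1.54 -0.95  1.97  0.77] 7e-23
[ 0.504 -0.026  0.344] [ 0.23  0.73  1.45 -1.09  2.18  0.75] 1e-18
1/2 -0.09 -0.304 0.172 0.0275 -0.0002 -0.1024
2/2 0.101 -0.265 0.224 0.0275 -0.0001 -0.1024
  -> [ 0.383 -0.236  0.243]
1/1 0.438 0.0 -0.407 -0.0 -0.0834 -0.0
  -> [ 0.398 -0.208  0.294]
1/1 0.471 0.0 -0.375 -0.0 -0.0694 0.0
  -> [ 0.426 -0.16   0.318]
1/1 0.33 0.0 -0.063 -0.0 -0.0278 0.0
  -> [ 0.441 -0.135  0.301]
1/1 0.036 0.0 -0.338 -0.0 -0.0278 0.0
  -> [ 0.455 -0.111  0.32 ]
1/1 0.075 0.0 -0.502 -0.0 -0.0416 0.0
  -> [ 0.478 -0.07   0.339]
1/1 0.084 0.0 -0.535 -0.0 -0.0445 0.0
  -> [ 0.505 -0.023  0.344]
```

View pics/l.png

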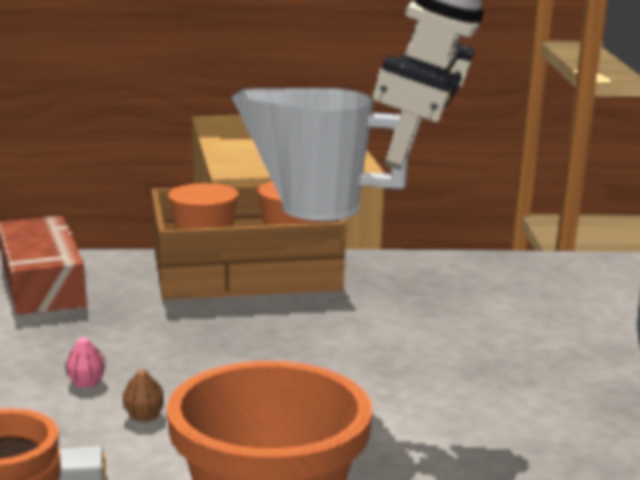

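The jug is held level and clear of everything. Next I'll turn it toward the pot.

Emit:
carry_out(series=[-0.011,-0.038,0.021,0.0034,0,-0.0128,0,-0.022,-0.076,0.043,0.0069,0,-0.0256,0,-0.034,-0.114,0.064,0.0103,0,-0.0384,0,-0.045,-0.152,0.086,0.0138,0,-0.0512,0,-0.056,-0.19,0.107,0.0172,0,-0.064,0,-0.067,-0.228,0.129,0.0206,-0.0001,-0.0768,0,-0.079,-0.266,0.15,0.0241,-0.0002,-0.0896,0,-0.09,-0.304,0.172,0.0275,-0.0002,-0.1024,0])

```text
t: 6.22
tool_pos: [0.3769, -0.265, 0.2584]
orientation: [0.973, 0.189, 0.127, -0.028]
force: [-0.3, -0.0, -1.7]
finger_gap: 0.145
finger_force: 60.0
```

Emit:
carry_out(series=[0.013,-0.033,0.028,0.0034,0,-0.0128,0,0.025,-0.066,0.056,0.0069,0,-0.0256,0,0.038,-0.099,0.084,0.0103,0,-0.0384,0,0.05,-0.132,0.112,0.0138,0,-0.0512,0,0.063,-0.166,0.14,0.0172,0,-0.064,0,0.076,-0.199,0.168,0.0206,-0.0001,-0.0768,0,0.088,-0.232,0.196,0.0241,-0.0001,-0.0896,0,0.101,-0.265,0.224,0.0275,-0.0001,-0.1024,0])

```text
t: 6.88
tool_pos: [0.3815, -0.2347, 0.2396]
orientation: [0.858, 0.497, 0.112, -0.068]
force: [0.4, 0.6, -3.3]
finger_gap: 0.147
finger_force: 60.0
```

Emit:
carry_out(series=[0.055,0,-0.051,0,-0.0104,0,0,0.11,0,-0.102,0,-0.0208,0,0,0.164,0,-0.153,0,-0.0313,0,0,0.219,0,-0.204,0,-0.0417,0,0,0.274,0,-0.254,0,-0.0521,0,0,0.329,0,-0.305,0,-0.0626,0,0,0.383,0,-0.356,0,-0.073,0,0,0.438,0,-0.407,0,-0.0834,0,0])

```text
t: 7.55
tool_pos: [0.3978, -0.2074, 0.2909]
orientation: [0.858, 0.496, -0.115, 0.064]
force: [0.7, 0.2, -2.6]
finger_gap: 0.152
finger_force: 60.0
```

```bash
python3 - <<'E'
from plan import *
pot=np.array([.517,-.003]); psi=60; D_=np.array([.5,.866])
W=[]
c=arm.capture('side'); cv2.imwrite('pics/p0.png',cv2.resize(c['img'][60:300,200:520],None,fx=2,fy=2))
for phi,lz,back in ((55,.19,.035),(65,.155,.03),(75,.15,.03),(90,.15,.03),(106,.15,.03)):
    lip=np.r_[pot-D_*back,lz]; Rj=R.from_euler('z',psi,degrees=True)*R.from_euler('y',phi,degrees=True)
    W.append((lip+Rj.apply([-.188,0,-.05]),tool(psi,15-phi)))
plan(W)
E
```

```text
1/1 0.451 0.007 -0.394 -0.0005 -0.0685 0.0005
  -> [ 0.426 -0.16   0.318]
1/1 0.298 0.0 -0.101 -0.0 -0.0277 0.0
  -> [ 0.441 -0.135  0.306]
1/1 0.074 0.0 -0.305 -0.0 -0.0278 0.0
  -> [ 0.455 -0.111  0.32 ]
1/1 0.075 0.0 -0.503 -0.0 -0.0417 0.0
  -> [ 0.478 -0.07   0.339]
1/1 0.085 0.0 -0.535 -0.0 -0.0444 0.0
  -> [ 0.505 -0.023  0.344]
```

View pics/p0.png

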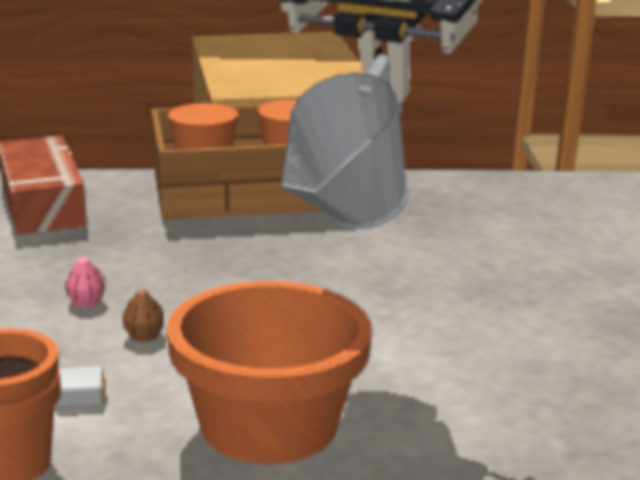

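The spout points at the pot with the rim cleared, so I'll pour slowly.

Emit:
carry_out(series=[0.057,0,-0.049,0,-0.0086,0,0,0.113,0,-0.098,0,-0.0171,0,0,0.17,0,-0.148,0,-0.0257,0,0,0.226,0,-0.197,0,-0.0343,0,0,0.283,0,-0.246,0,-0.0428,0,0,0.339,0,-0.295,0,-0.0514,0,0,0.396,0,-0.345,0,-0.06,0,0,0.451,0,-0.394,0,-0.0685,0,0])

```text
t: 8.27
tool_pos: [0.4248, -0.161, 0.3169]
orientation: [0.814, 0.472, -0.295, 0.167]
force: [-0.8, -0.3, -2.8]
finger_gap: 0.143
finger_force: 60.0
```

Emit:
carry_out(series=[0.037,0,-0.013,0,-0.0035,0,0,0.075,0,-0.025,0,-0.0069,0,0,0.112,0,-0.038,0,-0.0104,0,0,0.149,0,-0.05,0,-0.0138,0,0,0.186,0,-0.063,0,-0.0173,0,0,0.224,0,-0.076,0,-0.0208,0,0,0.261,0,-0.088,0,-0.0242,0,0,0.298,0,-0.101,0,-0.0277,0,0])

```text
t: 8.93
tool_pos: [0.44, -0.1358, 0.3075]
orientation: [0.786, 0.454, -0.365, 0.209]
force: [-0.0, -0.8, -3.1]
finger_gap: 0.148
finger_force: 60.0
```

Emit:
carry_out(series=[0.009,0,-0.038,0,-0.0035,0,0,0.018,0,-0.076,0,-0.0069,0,0,0.028,0,-0.114,0,-0.0104,0,0,0.037,0,-0.152,0,-0.0139,0,0,0.046,0,-0.191,0,-0.0174,0,0,0.055,0,-0.229,0,-0.0208,0,0,0.065,0,-0.267,0,-0.0243,0,0,0.074,0,-0.305,0,-0.0278,0,0])

```text
t: 9.6
tool_pos: [0.4541, -0.1115, 0.322]
orientation: [0.751, 0.434, -0.432, 0.248]
force: [0.1, -0.4, -2.5]
finger_gap: 0.149
finger_force: 60.0
```

Emit:
carry_out(series=[0,0,0,0,0,0,0,0,0,0,0,0,0,0,0,0,0,0,0,0,0,0,0,0,0,0,0,0,0,0,0,0,0,0,0,0,0,0,0,0,0,0,0,0,0,0,0,0,0,0,0,0,0,0,0,0])

```text
t: 10.27
tool_pos: [0.4538, -0.1119, 0.3219]
orientation: [0.751, 0.434, -0.431, 0.247]
force: [0.1, -0.2, -3.6]
finger_gap: 0.147
finger_force: 60.0
```

Emit:
carry_out(series=[0.009,0,-0.063,0,-0.0052,0,0,0.019,0,-0.126,0,-0.0104,0,0,0.028,0,-0.189,0,-0.0156,0,0,0.037,0,-0.251,0,-0.0208,0,0,0.047,0,-0.314,0,-0.0261,0,0,0.056,0,-0.377,0,-0.0313,0,0,0.066,0,-0.44,0,-0.0365,0,0,0.075,0,-0.503,0,-0.0417,0,0])

```text
t: 10.93
tool_pos: [0.4777, -0.0707, 0.3409]
orientation: [0.688, 0.398, -0.526, 0.302]
force: [0.3, -0.6, -2.4]
finger_gap: 0.148
finger_force: 60.0
```

Emit:
carry_out(series=[0,0,0,0,0,0,0,0.01,0,-0.067,0,-0.0056,0,0,0.021,0,-0.134,0,-0.0111,0,0,0.032,0,-0.2,0,-0.0167,0,0,0.042,0,-0.267,0,-0.0222,0,0,0.053,0,-0.334,0,-0.0278,0,0,0.07,0,-0.44,0,-0.037,0,0,0.085,0,-0.535,0,-0.0444,0,0])

```text
t: 11.6
tool_pos: [0.5046, -0.0243, 0.3469]
orientation: [-0.608, -0.352, 0.616, -0.355]
force: [0.7, -0.4, -2.1]
finger_gap: 0.147
finger_force: 60.0
```

Emit:
carry_out(series=[0,0,0,0,0,0,0,0,0,0,0,0,0,0,0,0,0,0,0,0,0,0,0,0,0,0,0,0,0,0,0,0,0,0,0,0,0,0,0,0,0,0,0,0,0,0,0,0,0,0,0,0,0,0,0,0])

```text
t: 12.27
tool_pos: [0.5044, -0.0244, 0.3469]
orientation: [-0.609, -0.352, 0.616, -0.354]
force: [-0.3, 0.3, -2.1]
finger_gap: 0.148
finger_force: 60.0
```

```bash
python3 - <<'E'
from plan import *
from fk import *
s=rec()
c=arm.capture('side');t=arm.capture('top'); cv2.imwrite('pics/p1.png',np.hstack([cv2.resize(c['img'][60:300,230:430],None,fx=2,fy=2),cv2.resize(t['img'][150:350,250:420],(408,480))]))
E
```

```text
(no output)
```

View pics/p1.png

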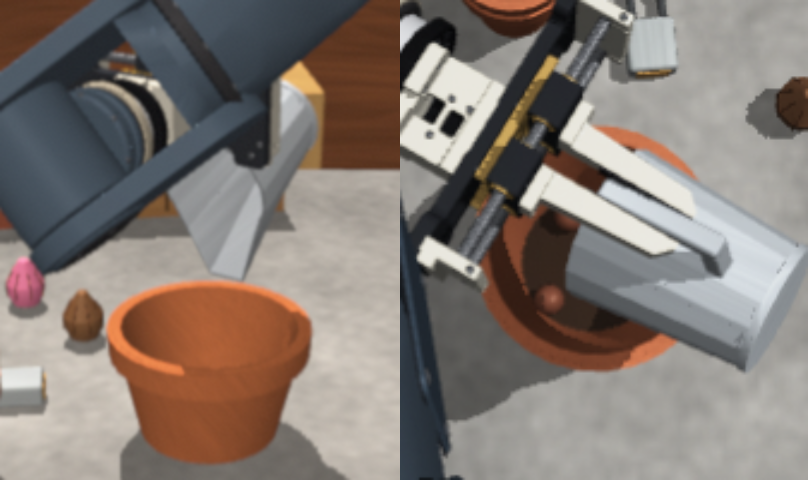

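Two balls are visible inside the pot at the spout's far side and the jug is well past 95°. Tip it back and place it.

```bash
python3 - <<'E'
from plan import *
from fk import *
k=np.load('k.npy'); s=arm.sense()
pot=np.array([.517,-.003]); psi=60; D_=np.array([.5,.866])
W=[]
for phi,lz,back in ((65,.2,.03),(30,.26,.05),(0,.29,.08)):
    lip=np.r_[pot-D_*back,lz]; Rj=R.from_euler('z',psi,degrees=True)*R.from_euler('y',phi,degrees=True)
    W.append((lip+Rj.apply([-.188,0,-.05]),tool(psi,15-phi)))
g=np.array([.37,-.33,0])
W+=[(g+[0,0,.2],tool(psi,15)),(g+[0,0,.1],tool(psi,15)),(g+[0,0,.078],tool(psi,15))]
q=s['joint_pos']
for w in W: q,cst=ik(*w,k,q); print(np.round(w[0],3),np.round(q,2),'%.0e'%cst)
plan(W)
E
```

```text
[ 0.44  -0.137  0.349] [-0.02  0.31  1.66 -0.74  1.66  0.62] 3e-28
[ 0.398 -0.209  0.311] [-0.44  0.11  1.79 -0.27  1.27  0.17] 2e-29
[ 0.383 -0.235  0.24 ] [-0.8   0.19  1.89  0.28  1.15 -0.4 ] 1e-27
[ 0.37 -0.33  0.2 ] [-0.95  0.34  1.79  0.26  1.13 -0.55] 2e-22
[ 0.37 -0.33  0.1 ] [-0.95  0.49  1.86  0.3   0.92 -0.62] 1e-19
[ 0.37  -0.33   0.078] [-0.95  0.53  1.87  0.31  0.87 -0.64] 6e-22
1/2 -0.015 0.001 0.638 -0.0001 0.0564 0.0002
2/2 -0.236 0.001 0.594 -0.0001 0.0563 0.0002
  -> [ 0.441 -0.135  0.351]
1/1 -0.256 -0.0 0.889 0.0 0.0973 -0.0
  -> [ 0.398 -0.208  0.314]
1/1 -0.124 -0.0 0.765 0.0 0.0833 0.0
  -> [ 0.383 -0.236  0.243]
1/1 -0.96 0.362 0.157 0.0 -0.0 0.0
  -> [ 0.37  -0.331  0.203]
1/1 -0.259 -0.0 0.966 0.0 -0.0 0.0
  -> [ 0.37  -0.331  0.103]
1/1 -0.057 -0.0 0.213 0.0 -0.0 0.0
  -> [ 0.37  -0.331  0.081]
```

Emit:
carry_out(series=[-0.003,0,0.16,0,0.0141,0,0,-0.007,0,0.32,0,0.0282,0,0,-0.011,0,0.48,0,0.0423,0,0,-0.015,0,0.638,0,0.0564,0,0,-0.015,0,0.638,0,0.0564,0,0])

```text
t: 12.78
tool_pos: [0.4718, -0.0811, 0.3511]
orientation: [0.711, 0.409, -0.496, 0.286]
force: [-0.7, 0.0, -1.1]
finger_gap: 0.145
finger_force: 60.0
```

Emit:
carry_out(series=[-0.059,0,0.15,0,0.0141,0,0,-0.118,0,0.3,0,0.0282,0,0,-0.177,0,0.45,0,0.0423,0,0,-0.236,0,0.594,0,0.0563,0,0,-0.236,0,0.594,0,0.0563,0,0])

```text
t: 13.2
tool_pos: [0.4398, -0.1366, 0.3529]
orientation: [0.786, 0.453, -0.365, 0.21]
force: [-0.1, -0.7, -1.6]
finger_gap: 0.146
finger_force: 60.0
```

Emit:
carry_out(series=[-0.043,0,0.148,0,0.0162,0,0,-0.085,0,0.296,0,0.0324,0,0,-0.128,0,0.445,0,0.0487,0,0,-0.171,0,0.593,0,0.0649,0,0,-0.213,0,0.741,0,0.0811,0,0,-0.256,0,0.889,0,0.0973,0,0,-0.256,0,0.889,0,0.0973,0,0])

```text
t: 13.78
tool_pos: [0.3964, -0.2102, 0.3129]
orientation: [0.859, 0.495, -0.113, 0.062]
force: [-1.1, -0.7, -2.3]
finger_gap: 0.146
finger_force: 60.0
```

Emit:
carry_out(series=[-0.025,0,0.153,0,0.0167,0,0,-0.05,0,0.306,0,0.0333,0,0,-0.074,0,0.459,0,0.05,0,0,-0.1,0,0.612,0,0.0667,0,0,-0.124,0,0.765,0,0.0833,0,0,-0.124,0,0.765,0,0.0833,0,0])

```text
t: 14.28
tool_pos: [0.3803, -0.2356, 0.2396]
orientation: [0.859, 0.495, 0.112, -0.071]
force: [0.2, 1.1, -3.2]
finger_gap: 0.147
finger_force: 60.0
```

Emit:
carry_out(series=[-0.19,0.07,0.03,0,0,0,0,-0.38,0.145,0.063,0,0,0,0,-0.58,0.217,0.094,0,0,0,0,-0.77,0.29,0.126,0,0,0,0,-0.96,0.362,0.157,0,0,0,0,-0.96,0.362,0.157,0,0,0,0])

```text
t: 14.78
tool_pos: [0.369, -0.3314, 0.2013]
orientation: [0.859, 0.496, 0.11, -0.068]
force: [-0.3, -0.3, -2.9]
finger_gap: 0.149
finger_force: 60.0
```

Emit:
carry_out(series=[-0.043,0,0.161,0,0,0,0,-0.086,0,0.322,0,0,0,0,-0.13,0,0.483,0,0,0,0,-0.173,0,0.644,0,0,0,0,-0.216,0,0.805,0,0,0,0,-0.259,0,0.966,0,0,0,0,-0.259,0,0.966,0,0,0,0,-0.259,0,0.966,0,0,0,0])

```text
t: 15.45
tool_pos: [0.3693, -0.3289, 0.1028]
orientation: [0.858, 0.496, 0.111, -0.068]
force: [0.2, -1.0, -1.8]
finger_gap: 0.146
finger_force: 60.0
```

Emit:
carry_out(series=[-0.012,0,0.043,0,0,0,0,-0.023,0,0.085,0,0,0,0,-0.035,0,0.13,0,0,0,0,-0.046,0,0.17,0,0,0,0,-0.046,0,0.17,0,0,0,0])

```text
t: 15.87
tool_pos: [0.3685, -0.33, 0.0846]
orientation: [0.859, 0.495, 0.112, -0.067]
force: [-1.2, -0.5, -2.7]
finger_gap: 0.146
finger_force: 60.0
```

```bash
python3 - <<'E'
from plan import *
s=rec(); print(s['force'],s['tool_pos'],s['moment'])
print(np.degrees((tool(60,15).inv()*R.from_quat(s['orientation'])).as_rotvec()))
c=arm.capture('side'); j=[r for r in arm.masks_of('side','jug') if r['p']>.4]
for r in j: P=cloud(c,r['pixels']); print(r['p'],r['extent'],np.percentile(P,[1,99],axis=0).round(3))
E
```

```text
[-1.23724949 -0.48138667 -2.66656766] [ 0.36849923 -0.32995972  0.08461029] [-0.37808348  0.1258916   0.04310874]
[0.20026404 0.01051027 0.07009385]
0.57 [336.9, 247.3, 104.5, 89.1] [[ 0.428 -0.091  0.003]
 [ 0.608  0.092  0.116]]
```

Lower in small steps until it touches down.

Emit:
carry_out(series=[-0.005,0,0.02,0,0,0,0,-0.009,0,0.035,0,0,0,0,-0.009,0,0.035,0,0,0,0,-0.009,0,0.035,0,0,0,0])

```text
t: 16.3
tool_pos: [0.3687, -0.3302, 0.0816]
orientation: [0.859, 0.495, 0.112, -0.066]
force: [-0.1, -0.0, -1.1]
finger_gap: 0.147
finger_force: 60.0
```

Emit:
carry_out(series=[-0.004,0,0.015,0,0,0,0,-0.004,0,0.015,0,0,0,0,-0.004,0,0.015,0,0,0,0])

```text
t: 16.55
tool_pos: [0.3687, -0.3302, 0.08]
orientation: [0.859, 0.495, 0.112, -0.066]
force: [0.7, 0.0, -3.5]
finger_gap: 0.148
finger_force: 60.0
```

Emit:
carry_out(series=[-0.004,0,0.014,0,0,0,0,-0.004,0,0.014,0,0,0,0,-0.004,0,0.014,0,0,0,0])

```text
t: 16.8
tool_pos: [0.3689, -0.3305, 0.0796]
orientation: [0.859, 0.496, 0.113, -0.066]
force: [-4.6, 0.3, 11.4]
finger_gap: 0.152
finger_force: 60.0
```

Emit:
carry_out(series=[-0.004,0,0.014,0,0,0,0,-0.004,0,0.014,0,0,0,0,-0.004,0,0.014,0,0,0,0])

```text
t: 17.05
tool_pos: [0.369, -0.3311, 0.0791]
orientation: [0.859, 0.496, 0.113, -0.066]
force: [-8.4, -1.9, 24.4]
finger_gap: 0.144
finger_force: 60.0
```

Emit:
carry_out(series=[0.004,0,-0.016,0,0,0,0,0.004,0,-0.016,0,0,0,0,0.004,0,-0.016,0,0,0,0.2,0.004,0,-0.016,0,0,0,0.3,0.004,0,-0.016,0,0,0,0.4,0.004,0,-0.016,0,0,0,0.5,0.004,0,-0.016,0,0,0,0.5])

```text
t: 17.63
tool_pos: [0.3687, -0.3301, 0.0786]
orientation: [0.859, 0.495, 0.112, -0.067]
force: [0.2, -0.3, 0.5]
finger_gap: 0.439
finger_force: 0.0
```

Emit:
carry_out(series=[0,0,-0.12,0,0,0,0.5,0,0,-0.24,0,0,0,0.5,0,0,-0.4,0,0,0,0.5,0,0,-0.6,0,0,0,0.5,0,0,-0.8,0,0,0,0.5,0,0,-1,0,0,0,0.6,0,0,-1,0,0,0,0.8])

```text
t: 18.22
tool_pos: [0.3566, -0.3545, 0.1784]
orientation: [0.859, 0.496, 0.113, -0.064]
force: [-0.7, -0.4, 0.9]
finger_gap: 0.599
finger_force: 0.0
```

Emit:
carry_out(series=[0,0,-0.3,0,0,0,1,0,0,-0.6,0,0,0,1,0,0,-1,0,0,0,1,0,0,-1,0,0,0,1])

```text
t: 18.55
tool_pos: [0.344, -0.3779, 0.2774]
orientation: [0.859, 0.496, 0.112, -0.062]
force: [0.7, 0.3, 1.0]
finger_gap: 0.88
finger_force: 0.0
```

```bash
python3 - <<'E'
from plan import *
s=rec(); print(s['force'])
for n in ('side','top'):
    c=arm.capture(n); cv2.imwrite(f'pics/r_{n}.png',c['img'])
    for t in ('jug','bulb1','cover','ball1_center','pot'):
      for r in arm.masks_of(n,t)[:6]:
        P=cloud(c,r['pixels']); 
        if len(P):print(n,t,r['p'].__round__(2),np.round(r['extent']),np.percentile(P,[2,98],axis=0).round(3).tolist())
E
```

```text
[0.65951327 0.2795784  1.0007199 ]
side jug 0.88 [377. 192.  53.  63.] [[0.367, -0.304, 0.007], [0.471, -0.163, 0.125]]
side jug 0.39 [378. 390. 140. 100.] [[0.357, 0.234, 0.013], [0.543, 0.426, 0.055]]
side bulb1 0.9 [248. 322.  24.  34.] [[0.64, 0.177, 0.001], [0.685, 0.214, 0.057]]
side bulb1 0.89 [251. 362.  36.  34.] [[0.623, 0.287, 0.001], [0.665, 0.316, 0.057]]
side bulb1 0.88 [274. 218.  23.  29.] [[0.639, -0.24, -0.002], [0.681, -0.168, 0.055]]
side bulb1 0.62 [242. 202.  20.  23.] [[0.718, -0.285, 0.0], [0.759, -0.252, 0.055]]
side cover 0.88 [381. 391. 142. 104.] [[0.357, 0.233, 0.011], [0.544, 0.426, 0.055]]
side pot 0.62 [337. 247. 103.  90.] [[0.432, -0.086, 0.008], [0.602, 0.091, 0.116]]
top jug 0.92 [460. 305.  90.  67.] [[0.365, -0.324, 0.002], [0.47, -0.171, 0.126]]
top bulb1 0.86 [455. 160.  22.  22.] [[0.716, -0.291, 0.02], [0.755, -0.255, 0.057]]
top bulb1 0.68 [190. 194.  26.  20.] [[0.622, 0.272, 0.012], [0.668, 0.312, 0.057]]
top bulb1 0.63 [239. 191.  24.  24.] [[0.639, 0.168, 0.018], [0.681, 0.21, 0.056]]
top bulb1 0.52 [295. 135.  52.  64.] [[0.708, 0.02, 0.023], [0.806, 0.113, 0.12]]
top cover 0.68 [172. 290. 100.  99.] [[0.356, 0.23, 0.016], [0.541, 0.417, 0.055]]
top pot 0.73 [331. 254. 102. 102.] [[0.429, -0.091, 0.009], [0.603, 0.084, 0.116]]
top pot 0.68 [340. 237.  11.  14.] [[0.55, -0.033, 0.017], [0.573, -0.011, 0.038]]
top pot 0.23 [314. 276.  16.  15.] [[0.47, 0.02, 0.01], [0.493, 0.044, 0.039]]
```

View pics/r_top.png

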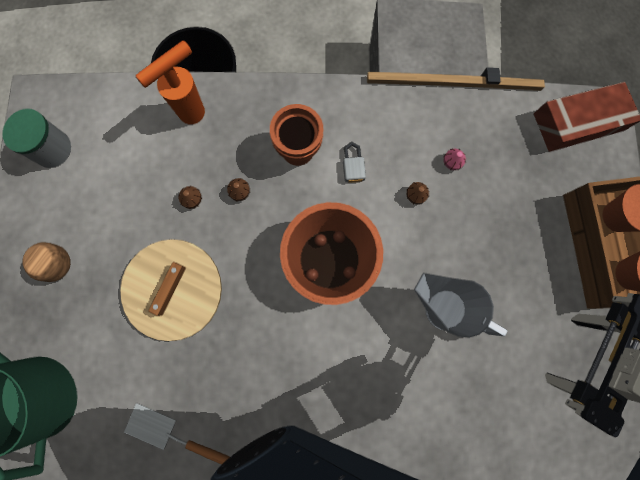

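The top view shows all four balls on the pot floor at (320,240), (338,237), (313,274) and (348,272). The jug stands upright and empty at (460,305). Next are the bulbs, starting with bulb A at (417,193).

```bash
python3 - <<'E'
from plan import *
from fk import *
k=np.load('k.npy'); s=arm.sense(); q=s['joint_pos']
T=tool(60); a=np.array([.660,-.1905,0]); pot=np.array([.517,-.003,0]); sl=pot+.035*np.array([-.5,-.866,0])
W=[(a+[0,0,.17],T),(a+[0,0,.08],T),(a+[0,0,.027],T),(a+[0,0,.20],T,2),(sl+[0,0,.20],T),(sl+[0,0,.085],T,2)]
for w in W: q,cst=ik(*w[:2],k,q); print(np.round(w[0],3),np.round(q,2),'%.0e'%cst)
plan(W)
E
```

```text
[ 0.66 -0.19  0.17] [-0.35  0.67  1.32  0.    1.16  0.17] 5e-25
[ 0.66 -0.19  0.08] [-0.35  0.77  1.37  0.    1.    0.17] 9e-23
[ 0.66  -0.19   0.027] [-0.35  0.84  1.39  0.    0.92  0.17] 3e-25
[ 0.66 -0.19  0.2 ] [-0.35  0.64  1.29 -0.    1.21  0.17] 3e-18
[ 0.5   -0.033  0.2  ] [-0.16  0.31  1.82  0.    1.02  0.36] 3e-19
[ 0.5   -0.033  0.085] [-0.16  0.49  1.9  -0.    0.76  0.36] 7e-17
1/3 0.94 0.607 0.591 -0.0002 -0.0139 -0.0
2/3 0.988 0.607 0.507 -0.0001 -0.0139 -0.0001
3/3 1.028 0.607 0.419 -0.0002 -0.0139 0.0
  -> [ 0.66  -0.191  0.173]
1/1 0.0 -0.0 0.9 -0.0 -0.0 0.0
  -> [ 0.66  -0.191  0.083]
1/1 0.0 -0.0 0.53 -0.0 -0.0 0.0
  -> [ 0.66  -0.191  0.03 ]
1/2 0.0 -0.0 -0.865 -0.0 -0.0 0.0
2/2 0.0 -0.0 -0.865 -0.0 -0.0 0.0
  -> [ 0.66  -0.191  0.203]
1/3 0.186 -0.725 0.0 -0.0 -0.0 0.0
2/3 0.187 -0.726 0.0 -0.0 -0.0 0.0
3/3 0.186 -0.725 0.0 -0.0 -0.0 0.0
  -> [ 0.499 -0.033  0.203]
1/2 0.0 0.0 0.575 -0.0 -0.0 0.0
2/2 0.0 0.0 0.575 -0.0 -0.0 0.0
  -> [ 0.499 -0.033  0.088]
```

Emit:
carry_out(series=[0.47,0.3,0.3,0,-0.007,0,0.8,0.94,0.607,0.591,-0.0002,-0.0139,0,0.8,0.94,0.607,0.591,-0.0002,-0.0139,0,0.8,0.94,0.607,0.591,-0.0002,-0.0139,0,0.8])

```text
t: 19.48
tool_pos: [0.4524, -0.31, 0.2373]
orientation: [0.862, 0.499, 0.075, -0.045]
force: [0.7, -0.5, -0.6]
finger_gap: 0.811
finger_force: 0.0
```

Emit:
carry_out(series=[0.49,0.3,0.25,0,-0.007,0,0.8,0.988,0.607,0.507,-0.0001,-0.0139,0,0.8,0.988,0.607,0.507,-0.0001,-0.0139,0,0.8,0.988,0.607,0.507,-0.0001,-0.0139,0,0.8])

```text
t: 19.82
tool_pos: [0.5579, -0.2484, 0.204]
orientation: [0.864, 0.501, 0.037, -0.023]
force: [0.5, 0.5, -0.6]
finger_gap: 0.8
finger_force: 0.0
```

Emit:
carry_out(series=[0.5,0.3,0.21,0,-0.007,0,0.8,1,0.607,0.419,-0.0002,-0.0139,0,0.8,1,0.607,0.419,-0.0002,-0.0139,0,0.8,1,0.607,0.419,-0.0002,-0.0139,0,0.8,1,0.607,0.419,-0.0002,-0.0139,0,0.8])

```text
t: 20.23
tool_pos: [0.659, -0.1921, 0.1715]
orientation: [0.866, 0.501, -0.001, -0.001]
force: [0.5, 0.1, 0.9]
finger_gap: 0.801
finger_force: 0.0
```

Emit:
carry_out(series=[0.028,0,0.3,0,0,0,0.8,0.028,0,0.6,0,0,0,0.8,0.028,0,0.9,0,0,0,0.8,0.028,0,0.9,0,0,0,0.8,0.028,0,0.9,0,0,0,0.8])

```text
t: 20.65
tool_pos: [0.6589, -0.1918, 0.0831]
orientation: [0.866, 0.499, -0.001, -0.001]
force: [0.4, -0.5, 0.8]
finger_gap: 0.802
finger_force: 0.0
```

```bash
python3 - <<'E'
from plan import *
plan([(np.array([.660,-.1905,.027]),tool(60))])
c=arm.capture('side')
for r in arm.masks_of('side','bulb1')[:6]:
    P=cloud(c,r['pixels']); print(r['p'].__round__(2),np.round(r['extent']),np.percentile(P,[2,98],axis=0).round(3).tolist())
cv2.imwrite('pics/b1.png',cv2.resize(c['img'][120:270,200:360],None,fx=4,fy=4))
E
```

```text
1/1 0.017 0.004 0.531 -0.0003 0.0001 -0.0003
  -> [ 0.66 -0.19  0.03]
0.86 [274. 221.  18.  28.] [[0.639, -0.216, -0.001], [0.682, -0.168, 0.055]]
0.72 [337. 248. 104.  88.] [[0.433, -0.087, 0.006], [0.603, 0.091, 0.116]]
0.67 [248. 323.  23.  33.] [[0.641, 0.177, 0.0], [0.685, 0.213, 0.057]]
0.67 [244. 200.  21.  26.] [[0.718, -0.282, 0.002], [0.76, -0.252, 0.055]]
0.58 [250. 362.  30.  38.] [[0.624, 0.286, 0.004], [0.665, 0.316, 0.057]]
```

View pics/b1.png

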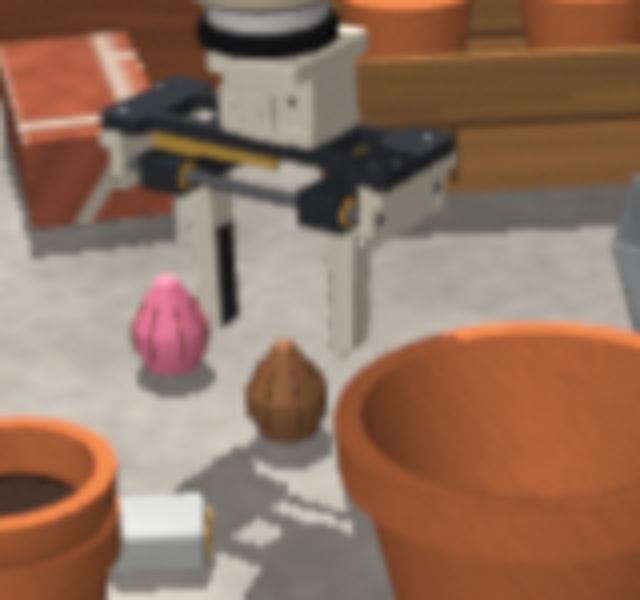

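The gripper is centred over the brown bulb and clear of the pink one.

Emit:
carry_out(series=[0.01,0,0.13,0,0,0,0.8,0.01,0,0.27,0,0,0,0.8,0.01,0,0.4,0,0,0,0.8,0.01,0,0.53,0,0,0,0.8,0.01,0,0.53,0,0,0,0.8])

```text
t: 21.17
tool_pos: [0.6589, -0.1894, 0.0263]
orientation: [0.866, 0.5, -0.002, -0.002]
force: [-0.4, -0.1, -0.9]
finger_gap: 0.8
finger_force: 0.0
```

Emit:
carry_out(series=[0,0,0,0,0,0,0.7,0,0,0,0,0,0,0.6,0,0,0,0,0,0,0.5,0,0,0,0,0,0,0.4,0,0,0,0,0,0,0.3,0,0,0,0,0,0,0.3,0,0,0,0,0,0,0.3], newtons=15)

```text
t: 21.75
tool_pos: [0.6609, -0.1901, 0.0306]
orientation: [0.866, 0.5, 0.0, 0.001]
force: [-0.0, 0.2, 3.5]
finger_gap: 0.5
finger_force: 15.0
```

Emit:
carry_out(series=[0,0,-0.2,0,0,0,0.3,0,0,-0.4,0,0,0,0.3,0,0,-0.6,0,0,0,0.3,0,0,-0.8,0,0,0,0.3,0,0,-0.865,0,0,0,0.3])

```text
t: 22.17
tool_pos: [0.6616, -0.1903, 0.1196]
orientation: [0.866, 0.5, 0.001, 0.002]
force: [-0.3, -0.1, -0.3]
finger_gap: 0.498
finger_force: 15.0
```

Emit:
carry_out(series=[0,0,-0.22,0,0,0,0.3,0,0,-0.44,0,0,0,0.3,0,0,-0.66,0,0,0,0.3,0,0,-0.865,0,0,0,0.3,0,0,-0.865,0,0,0,0.3])

```text
t: 22.58
tool_pos: [0.6619, -0.1904, 0.2068]
orientation: [0.866, 0.5, 0.002, 0.002]
force: [0.2, 0.1, -0.7]
finger_gap: 0.494
finger_force: 15.0
```

Emit:
carry_out(series=[0.05,-0.18,0,0,0,0,0.3,0.093,-0.36,0,0,0,0,0.3,0.14,-0.54,0,0,0,0,0.3,0.186,-0.725,0,0,0,0,0.3])

```text
t: 22.92
tool_pos: [0.6059, -0.1369, 0.2012]
orientation: [0.866, 0.5, -0.001, -0.0]
force: [-0.2, -0.5, 0.0]
finger_gap: 0.494
finger_force: 15.0
```

Emit:
carry_out(series=[0.05,-0.18,0,0,0,0,0.3,0.093,-0.36,0,0,0,0,0.3,0.14,-0.54,0,0,0,0,0.3,0.187,-0.726,0,0,0,0,0.3])

```text
t: 23.25
tool_pos: [0.5524, -0.0843, 0.2014]
orientation: [0.866, 0.5, -0.001, -0.0]
force: [0.6, 0.5, -0.2]
finger_gap: 0.497
finger_force: 15.0
```

Emit:
carry_out(series=[0.05,-0.18,0,0,0,0,0.3,0.093,-0.36,0,0,0,0,0.3,0.14,-0.54,0,0,0,0,0.3,0.186,-0.725,0,0,0,0,0.3,0.186,-0.725,0,0,0,0,0.3,0.186,-0.725,0,0,0,0,0.3])

```text
t: 23.75
tool_pos: [0.4996, -0.0323, 0.2021]
orientation: [0.866, 0.5, -0.0, -0.0]
force: [1.0, 0.1, -0.5]
finger_gap: 0.494
finger_force: 15.0
```

```bash
python3 - <<'E'
from plan import *
s=rec(); print(s['finger_gap'],s['force'])
pot=np.array([.517,-.003,0]); sl=pot+.035*np.array([-.5,-.866,0])
plan([(sl+[0,0,.08],tool(60))])
E
```

```text
0.49403364372949393 [ 1.02932426  0.14973284 -0.52724334]
1/2 -0.004 0.002 0.596 -0.0 0.0001 0.0
2/2 -0.005 0.003 0.595 -0.0001 0.0 0.0
  -> [ 0.5   -0.033  0.083]
```

Emit:
carry_out(series=[0,0,0.2,0,0,0,0.3,0,0,0.4,0,0,0,0.3,0,0,0.6,0,0,0,0.3,0,0,0.6,0,0,0,0.3])

```text
t: 24.08
tool_pos: [0.4988, -0.0329, 0.1394]
orientation: [0.866, 0.499, -0.002, -0.001]
force: [-0.8, -0.1, -1.0]
finger_gap: 0.494
finger_force: 15.0
```

Emit:
carry_out(series=[0,0,0.13,0,0,0,0.3,0,0,0.26,0,0,0,0.3,0,0,0.4,0,0,0,0.3,0,0,0.53,0,0,0,0.3,0,0,0.66,0,0,0,0.3,0,0,0.66,0,0,0,0.3])

```text
t: 24.58
tool_pos: [0.4997, -0.033, 0.0755]
orientation: [0.866, 0.5, -0.001, -0.001]
force: [-0.1, 0.1, -0.6]
finger_gap: 0.495
finger_force: 15.0
```

Emit:
carry_out(series=[0,0,0,0,0,0,0.56,0,0,0,0,0,0,0.62,0,0,0,0,0,0,0.65,0,0,0,0,0,0,0.65])

```text
t: 24.92
tool_pos: [0.5007, -0.0328, 0.0778]
orientation: [0.866, 0.5, 0.001, 0.001]
force: [-0.4, -0.2, 0.4]
finger_gap: 0.646
finger_force: 0.0
```

Emit:
carry_out(series=[0,0,-0.2,0,0,0,0.65,0,0,-0.4,0,0,0,0.65,0,0,-0.7,0,0,0,0.65,0,0,-1,0,0,0,0.7,0,0,-1,0,0,0,0.8])

```text
t: 25.33
tool_pos: [0.5026, -0.0329, 0.1825]
orientation: [0.866, 0.5, 0.003, 0.003]
force: [1.0, 0.6, 0.8]
finger_gap: 0.731
finger_force: 0.0
```

```bash
python3 - <<'E'
from plan import *
from fk import *
k=np.load('k.npy'); s=arm.sense(); q=s['joint_pos']
c=arm.capture('side')
for r in arm.masks_of('side','bulb1')[:6]:
    P=cloud(c,r['pixels']); print(r['p'].__round__(2),np.round(r['extent']),np.percentile(P,[2,98],axis=0).round(3).tolist())
T=tool(120); a=np.array([.6615,.1905,0])
W=[(a+[0,0,.17],T),(a+[0,0,.08],T)]
for w in W: q,cst=ik(*w[:2],k,q); print(np.round(w[0],3),np.round(q,2),'%.0e'%cst)
plan(W)
E
```

```text
0.85 [248. 323.  28.  33.] [[0.64, 0.141, 0.0], [0.682, 0.213, 0.057]]
0.77 [251. 362.  34.  38.] [[0.623, 0.268, -0.0], [0.666, 0.316, 0.057]]
0.71 [244. 203.  22.  24.] [[0.718, -0.284, 0.003], [0.757, -0.253, 0.054]]
[0.662 0.19  0.17 ] [ 0.21  0.67  1.31  0.    1.16 -0.31] 6e-27
[0.662 0.19  0.08 ] [ 0.21  0.77  1.37  0.    1.   -0.31] 1e-22
1/3 0.912 0.092 0.018 0.0002 0.0 -0.0556
2/3 0.826 0.399 0.017 0.0001 0.0001 -0.0556
3/3 0.64 0.657 0.018 0.0002 0.0 -0.0556
  -> [0.662 0.19  0.173]
1/1 0.0 0.0 0.9 -0.0 0.0 0.0
  -> [0.662 0.19  0.083]
```

Emit:
carry_out(series=[0.46,0.05,0,0,0,-0.028,0.8,0.912,0.092,0.018,0.0002,0,-0.0556,0.8,0.912,0.092,0.018,0.0002,0,-0.0556,0.8,0.912,0.092,0.018,0.0002,0,-0.0556,0.8])

```text
t: 25.77
tool_pos: [0.554, 0.0435, 0.1735]
orientation: [0.764, 0.645, -0.001, -0.001]
force: [-0.8, -0.3, -0.3]
finger_gap: 0.8
finger_force: 0.0
```

Emit:
carry_out(series=[0.41,0.2,0.01,0,0,-0.028,0.8,0.826,0.399,0.017,0.0001,0,-0.0556,0.8,0.826,0.399,0.017,0.0001,0,-0.0556,0.8,0.826,0.399,0.017,0.0001,0,-0.0556,0.8])

```text
t: 26.1
tool_pos: [0.6074, 0.117, 0.172]
orientation: [0.642, 0.767, -0.001, -0.001]
force: [0.3, -1.1, -0.2]
finger_gap: 0.798
finger_force: 0.0
```

Emit:
carry_out(series=[0.32,0.33,0.01,0,0,-0.028,0.8,0.64,0.657,0.018,0.0002,0,-0.0556,0.8,0.64,0.657,0.018,0.0002,0,-0.0556,0.8,0.64,0.657,0.018,0.0002,0,-0.0556,0.8,0.64,0.657,0.018,0.0002,0,-0.0556,0.8])

```text
t: 26.52
tool_pos: [0.6601, 0.1889, 0.1706]
orientation: [0.503, 0.864, -0.002, -0.002]
force: [-0.6, 0.1, -0.3]
finger_gap: 0.805
finger_force: 0.0
```

Emit:
carry_out(series=[0,0,0.3,0,0,0,0.8,0,0,0.6,0,0,0,0.8,0,0,0.9,0,0,0,0.8,0,0,0.9,0,0,0,0.8,0,0,0.9,0,0,0,0.8])

```text
t: 26.93
tool_pos: [0.6597, 0.1887, 0.081]
orientation: [0.502, 0.865, -0.002, -0.002]
force: [0.2, 0.6, 0.6]
finger_gap: 0.799
finger_force: 0.0
```

```bash
python3 - <<'E'
from plan import *
for n in ('side','top'):
  c=arm.capture(n)
  for r in arm.masks_of(n,'bulb1')[:6]:
    P=cloud(c,r['pixels']); print(r['p'].__round__(2),np.round(r['extent']),np.percentile(P,[2,98],axis=0).round(3).tolist())
T=tool(120); a=np.array([.6615,.1905,0]); pot=np.array([.517,-.003,0]); sl=pot+.035*np.array([-.5,.866,0])
plan([(a+[0,0,.027],T),(a+[0,0,.2],T),(sl+[0,0,.2],T),(sl+[0,0,.077],T)])
E
```

```text
0.96 [249. 362.  34.  36.] [[0.623, 0.288, 0.004], [0.665, 0.316, 0.056]]
0.82 [247. 324.  32.  32.] [[0.64, 0.182, 0.002], [0.684, 0.214, 0.057]]
0.95 [455. 159.  26.  24.] [[0.716, -0.296, 0.017], [0.755, -0.255, 0.058]]
0.72 [325. 261.  27.  31.] [[0.487, -0.016, 0.013], [0.535, 0.03, 0.059]]
1/1 0.003 -0.001 0.54 0.0001 0.0 -0.0002
  -> [0.662 0.19  0.03 ]
1/2 0.0 -0.0 -0.865 -0.0 0.0 -0.0
2/2 0.0 -0.0 -0.865 -0.0 0.0 -0.0
  -> [0.662 0.19  0.203]
1/3 -0.201 -0.74 0.0 -0.0 0.0 -0.0
2/3 -0.201 -0.739 0.0 -0.0 0.0 -0.0
3/3 -0.202 -0.74 0.0 -0.0 0.0 -0.0
  -> [0.5   0.027 0.203]
1/2 0.0 0.0 0.615 -0.0 0.0 -0.0
2/2 0.0 0.0 0.615 -0.0 0.0 -0.0
  -> [0.5   0.027 0.08 ]
```

Bulb A rolled to the pot's centre, so I'll look inside before choosing the next slot. Meanwhile I'll grasp bulb B.

Emit:
carry_out(series=[0,0,0.13,0,0,0,0.8,0,0,0.27,0,0,0,0.8,0,0,0.4,0,0,0,0.8,0,0,0.54,0,0,0,0.8,0,0,0.54,0,0,0,0.8])

```text
t: 27.55
tool_pos: [0.659, 0.1902, 0.0235]
orientation: [0.5, 0.866, -0.002, -0.003]
force: [0.0, -0.0, 0.4]
finger_gap: 0.808
finger_force: 0.0
```

Emit:
carry_out(series=[0,0,0,0,0,0,0.7,0,0,0,0,0,0,0.6,0,0,0,0,0,0,0.5,0,0,0,0,0,0,0.4,0,0,0,0,0,0,0.3,0,0,0,0,0,0,0.3,0,0,0,0,0,0,0.3], newtons=15)

```text
t: 28.13
tool_pos: [0.6609, 0.1906, 0.0281]
orientation: [0.5, 0.866, -0.001, -0.001]
force: [-0.4, 0.2, 3.4]
finger_gap: 0.498
finger_force: 15.0
```

Emit:
carry_out(series=[0,0,-0.2,0,0,0,0.3,0,0,-0.4,0,0,0,0.3,0,0,-0.6,0,0,0,0.3,0,0,-0.8,0,0,0,0.3,0,0,-0.865,0,0,0,0.3])

```text
t: 28.55
tool_pos: [0.662, 0.1908, 0.117]
orientation: [0.5, 0.866, 0.0, 0.0]
force: [0.9, 0.5, -0.0]
finger_gap: 0.498
finger_force: 15.0
```

Emit:
carry_out(series=[0,0,-0.22,0,0,0,0.3,0,0,-0.44,0,0,0,0.3,0,0,-0.66,0,0,0,0.3,0,0,-0.865,0,0,0,0.3,0,0,-0.865,0,0,0,0.3])

```text
t: 28.97
tool_pos: [0.6625, 0.1909, 0.2042]
orientation: [0.5, 0.866, 0.001, 0.001]
force: [1.1, -0.1, -0.3]
finger_gap: 0.496
finger_force: 15.0
```

```bash
python3 - <<'E'
from plan import *
s=rec(); print(s['finger_gap'])
c=arm.capture('top'); cv2.imwrite('pics/in1.png',cv2.resize(c['img'][195:310,275:390],None,fx=5,fy=5,interpolation=cv2.INTER_CUBIC))
print(pix(c,[[.517,-.003,.04],[.547,-.003,.04],[.517,.027,.04]]))
E
```

```text
0.4958141054211716
[[329.47264694 256.73717183]
 [329.52678342 242.17925641]
 [314.73225865 256.5961169 ]]
```

View pics/in1.png

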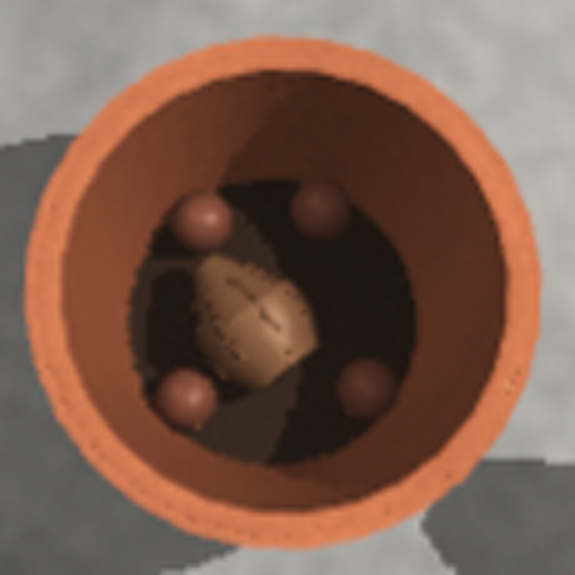

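Bulb A lies on the floor just left of centre, spanning crop pixels (205,265) to (315,360). The right side between the two right-hand balls is free, so bulb B goes there at about (355,300).

```bash
python3 - <<'E'
from plan import *
T=tool(100); pot=np.array([.517,-.003,0]); sl=pot+[.006,-.0365,0]
plan([(sl+[0,0,.2],T),(sl+[0,0,.065],T)])
E
```

```text
1/3 -0.433 -0.784 -0.004 0.0 -0.0 0.0185
2/3 -0.521 -0.729 -0.005 0.0 -0.0 0.0186
3/3 -0.603 -0.663 -0.004 0.0 -0.0 0.0185
  -> [ 0.523 -0.039  0.203]
1/2 -0.0 -0.0 0.675 0.0 -0.0 -0.0
2/2 -0.0 -0.0 0.675 0.0 -0.0 -0.0
  -> [ 0.523 -0.039  0.068]
```

Emit:
carry_out(series=[-0.1,-0.19,0,0,0,0.0046,0.3,-0.21,-0.39,0,0,0,0.0092,0.3,-0.32,-0.58,0,0,0,0.0139,0.3,-0.433,-0.784,-0.004,0,0,0.0185,0.3])

```text
t: 29.35
tool_pos: [0.6135, 0.1131, 0.1987]
orientation: [0.55, 0.835, -0.002, -0.002]
force: [0.8, 0.4, 0.1]
finger_gap: 0.497
finger_force: 15.0
```

Emit:
carry_out(series=[-0.13,-0.18,0,0,0,0.0046,0.3,-0.26,-0.36,0,0,0,0.0092,0.3,-0.39,-0.54,0,0,0,0.0139,0.3,-0.521,-0.729,-0.005,0,0,0.0186,0.3])

```text
t: 29.68
tool_pos: [0.5672, 0.0363, 0.1996]
orientation: [0.598, 0.802, -0.002, -0.002]
force: [0.2, -1.0, 0.7]
finger_gap: 0.496
finger_force: 15.0
```

Emit:
carry_out(series=[-0.15,-0.16,0,0,0,0.0046,0.3,-0.3,-0.33,0,0,0,0.0092,0.3,-0.45,-0.5,0,0,0,0.0139,0.3,-0.603,-0.663,-0.004,0,0,0.0185,0.3,-0.603,-0.663,-0.004,0,0,0.0185,0.3,-0.603,-0.663,-0.004,0,0,0.0185,0.3])

```text
t: 30.18
tool_pos: [0.5217, -0.04, 0.201]
orientation: [0.643, 0.766, -0.001, -0.002]
force: [0.4, -0.1, -1.4]
finger_gap: 0.499
finger_force: 15.0
```

Emit:
carry_out(series=[0,0,0.17,0,0,0,0.3,0,0,0.34,0,0,0,0.3,0,0,0.51,0,0,0,0.3,0,0,0.675,0,0,0,0.3,0,0,0.675,0,0,0,0.3])

```text
t: 30.6
tool_pos: [0.5207, -0.0385, 0.1313]
orientation: [0.642, 0.766, -0.002, -0.003]
force: [-0.0, -0.7, -1.0]
finger_gap: 0.501
finger_force: 15.0
```

Emit:
carry_out(series=[0,0,0.13,0,0,0,0.3,0,0,0.26,0,0,0,0.3,0,0,0.4,0,0,0,0.3,0,0,0.53,0,0,0,0.3,0,0,0.66,0,0,0,0.3,0,0,0.66,0,0,0,0.3,0,0,0.66,0,0,0,0.3])

```text
t: 31.18
tool_pos: [0.5221, -0.0392, 0.0688]
orientation: [0.643, 0.766, -0.001, -0.001]
force: [0.7, -0.3, -1.3]
finger_gap: 0.5
finger_force: 15.0
```

Emit:
carry_out(series=[0,0,0,0,0,0,0.54,0,0,0,0,0,0,0.57,0,0,0,0,0,0,0.6,0,0,0,0,0,0,0.6,0,0,0,0,0,0,0.6])

```text
t: 31.6
tool_pos: [0.5222, -0.0397, 0.0692]
orientation: [0.643, 0.766, -0.001, -0.001]
force: [0.3, -1.3, -0.1]
finger_gap: 0.599
finger_force: 0.0
```

Emit:
carry_out(series=[0,0,-0.2,0,0,0,0.6,0,0,-0.4,0,0,0,0.6,0,0,-0.7,0,0,0,0.6,0,0,-1,0,0,0,0.7,0,0,-1,0,0,0,0.8,0,0,-1,0,0,0,0.8])

```text
t: 32.1
tool_pos: [0.5229, -0.0398, 0.1701]
orientation: [0.643, 0.766, -0.0, 0.0]
force: [0.0, -0.3, -0.2]
finger_gap: 0.768
finger_force: 0.0
```

```bash
python3 - <<'E'
from plan import *
c=arm.capture('side')
for r in arm.masks_of('side','bulb1')[:6]:
    P=cloud(c,r['pixels']); print(r['p'].__round__(2),np.round(r['extent']),np.percentile(P,[2,98],axis=0).round(3).tolist())
T=tool(180); a=np.array([.644,.2925,0])
plan([(a+[0,0,.17],T),(a+[0,0,.08],T)])
E
```

```text
0.82 [249. 361.  32.  37.] [[0.623, 0.28, 0.0], [0.666, 0.316, 0.057]]
0.66 [244. 201.  20.  24.] [[0.718, -0.275, 0.004], [0.757, -0.253, 0.054]]
0.59 [332. 239.  16.  12.] [[0.508, -0.05, 0.051], [0.54, -0.026, 0.072]]
1/4 0.765 0.445 -0.014 -0.0001 -0.0001 -0.0556
2/4 0.566 0.68 -0.014 -0.0001 -0.0001 -0.0555
3/4 0.3 0.832 -0.014 -0.0001 -0.0002 -0.0556
4/4 -0.003 0.885 -0.013 -0.0001 -0.0001 -0.0556
  -> [0.644 0.293 0.173]
1/1 0.0 -0.0 0.9 -0.0 -0.0 0.0
  -> [0.644 0.293 0.083]
```

Bulb B is standing in the pot with its top at 72 mm. Now bulb C.

Emit:
carry_out(series=[0.38,0.22,0,0,0,-0.028,0.8,0.765,0.445,-0.014,-0.0001,0,-0.0556,0.8,0.765,0.445,-0.014,-0.0001,0,-0.0556,0.8,0.765,0.445,-0.014,-0.0001,0,-0.0556,0.8])

```text
t: 32.53
tool_pos: [0.5526, 0.0452, 0.1685]
orientation: [0.497, 0.868, -0.001, -0.002]
force: [-0.5, -0.4, -0.1]
finger_gap: 0.802
finger_force: 0.0
```

Emit:
carry_out(series=[0.28,0.34,0,0,0,-0.028,0.8,0.566,0.68,-0.014,0,0,-0.0555,0.8,0.566,0.68,-0.014,0,0,-0.0555,0.8,0.566,0.68,-0.014,0,0,-0.0555,0.8])

```text
t: 32.87
tool_pos: [0.5831, 0.1272, 0.17]
orientation: [0.341, 0.94, -0.001, -0.002]
force: [-0.7, -0.9, -0.2]
finger_gap: 0.802
finger_force: 0.0
```

Emit:
carry_out(series=[0.15,0.42,0,0,0,-0.028,0.8,0.3,0.832,-0.014,0,0,-0.0556,0.8,0.3,0.832,-0.014,0,0,-0.0556,0.8,0.3,0.832,-0.014,0,0,-0.0556,0.8])

```text
t: 33.2
tool_pos: [0.6138, 0.2093, 0.1715]
orientation: [0.174, 0.985, -0.001, -0.002]
force: [0.5, -0.9, -1.3]
finger_gap: 0.803
finger_force: 0.0
```

Emit:
carry_out(series=[0,0.44,0,0,0,-0.028,0.8,-0.003,0.885,-0.013,0,0,-0.0556,0.8,-0.003,0.885,-0.013,0,0,-0.0556,0.8,-0.003,0.885,-0.013,0,0,-0.0556,0.8])

```text
t: 33.53
tool_pos: [0.6445, 0.2918, 0.1728]
orientation: [0.001, 1.0, -0.001, -0.002]
force: [0.1, -0.8, 0.1]
finger_gap: 0.799
finger_force: 0.0
```

Emit:
carry_out(series=[0,0,0.3,0,0,0,0.8,0,0,0.6,0,0,0,0.8,0,0,0.9,0,0,0,0.8,0,0,0.9,0,0,0,0.8,0,0,0.9,0,0,0,0.8])

```text
t: 33.95
tool_pos: [0.6436, 0.2899, 0.0831]
orientation: [0.004, 1.0, -0.001, -0.003]
force: [-0.6, 1.1, 2.0]
finger_gap: 0.801
finger_force: 0.0
```

```bash
python3 - <<'E'
from plan import *
for n in ('side','top'):
  c=arm.capture(n)
  for r in arm.masks_of(n,'bulb1')[:6]:
    P=cloud(c,r['pixels']); print(r['p'].__round__(2),np.round(r['extent']),np.percentile(P,[2,98],axis=0).round(3).tolist())
cv2.imwrite('pics/in2.png',cv2.resize(c['img'][195:310,275:390],None,fx=5,fy=5,interpolation=cv2.INTER_CUBIC))
T=tool(180); a=np.array([.644,.2925,0]);
plan([(a+[0,0,.027],T),(a+[0,0,.2],T)])
E
```

```text
0.83 [250. 364.  31.  33.] [[0.623, 0.283, 0.002], [0.665, 0.318, 0.057]]
0.69 [326. 261.  27.  32.] [[0.487, -0.016, 0.011], [0.537, 0.031, 0.059]]
0.65 [349. 255.  26.  25.] [[0.5, -0.061, 0.034], [0.541, -0.018, 0.071]]
0.52 [194. 203.  19.   6.] [[0.62, 0.271, 0.016], [0.639, 0.296, 0.038]]
1/1 0.014 0.003 0.564 0.0001 0.0001 -0.0003
  -> [0.644 0.292 0.03 ]
1/2 -0.0 0.0 -0.865 0.0 0.0 -0.0
2/2 -0.001 0.001 -0.865 0.0 0.0 -0.0
  -> [0.644 0.293 0.203]
```

View pics/in2.png

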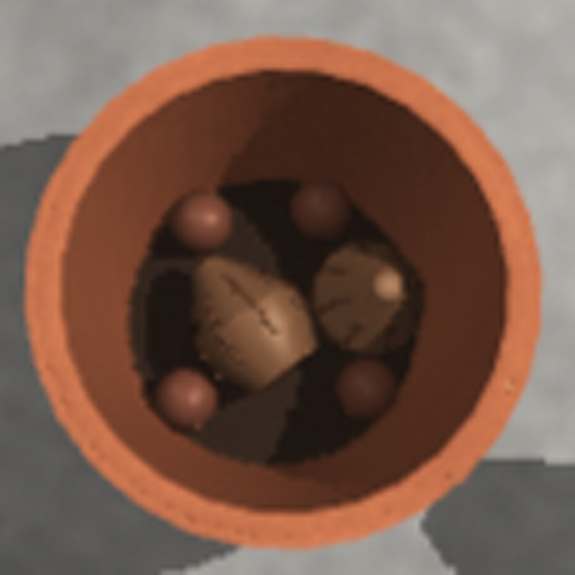

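Bulb B stands at (360,300) beside bulb A at (255,320). The bottom gap at about (275,415), on the −x side, is free for bulb C.

Emit:
carry_out(series=[0.01,0,0.14,0,0,0,0.8,0.01,0,0.28,0,0,0,0.8,0.01,0,0.42,0,0,0,0.8,0.01,0,0.56,0,0,0,0.8,0.01,0,0.56,0,0,0,0.8])

```text
t: 34.57
tool_pos: [0.6412, 0.2918, 0.0235]
orientation: [-0.0, 1.0, -0.001, -0.004]
force: [-0.4, -0.8, 0.2]
finger_gap: 0.8
finger_force: 0.0
```

Emit:
carry_out(series=[0,0,0,0,0,0,0.7,0,0,0,0,0,0,0.6,0,0,0,0,0,0,0.5,0,0,0,0,0,0,0.4,0,0,0,0,0,0,0.3,0,0,0,0,0,0,0.3,0,0,0,0,0,0,0.3], newtons=15)

```text
t: 35.15
tool_pos: [0.6435, 0.2926, 0.0286]
orientation: [-0.0, 1.0, 0.0, -0.001]
force: [0.7, -0.5, 4.7]
finger_gap: 0.496
finger_force: 15.0
```

Emit:
carry_out(series=[0,0,-0.2,0,0,0,0.3,0,0,-0.4,0,0,0,0.3,0,0,-0.6,0,0,0,0.3,0,0,-0.8,0,0,0,0.3,0,0,-0.865,0,0,0,0.3])

```text
t: 35.57
tool_pos: [0.6444, 0.2929, 0.1175]
orientation: [-0.0, 1.0, 0.001, 0.001]
force: [0.3, -0.1, -0.4]
finger_gap: 0.499
finger_force: 15.0
```

Emit:
carry_out(series=[0,0,-0.22,0,0,0,0.3,0,0,-0.44,0,0,0,0.3,0,0,-0.66,0,0,0,0.3,0,0,-0.865,0,0,0,0.3,0,0,-0.865,0,0,0,0.3])

```text
t: 35.98
tool_pos: [0.6448, 0.293, 0.2047]
orientation: [-0.0, 1.0, 0.001, 0.002]
force: [0.3, -0.3, 0.0]
finger_gap: 0.502
finger_force: 15.0
```

```bash
python3 - <<'E'
from plan import *
s=rec(); print(s['finger_gap'])
T=tool(180); pot=np.array([.517,-.003,0]); sl=pot+[-.042,-.001,0]
plan([(sl+[0,0,.2],T),(sl+[0,0,.068],T)])
E
```

```text
0.5018231443276383
1/3 0.567 -0.99 0.002 0.0001 0.0002 0.0
2/3 0.566 -0.99 0.004 0.0001 0.0001 0.0
3/3 0.567 -0.99 0.004 0.0001 0.0002 0.0001
  -> [ 0.475 -0.004  0.203]
1/2 -0.0 0.0 0.66 -0.0 -0.0 -0.0
2/2 -0.0 0.0 0.66 -0.0 -0.0 -0.0
  -> [ 0.475 -0.004  0.071]
```

Emit:
carry_out(series=[0.11,-0.2,0,0,0,0,0.3,0.23,-0.4,0,0,0,0,0.3,0.34,-0.59,0,0,0,0,0.3,0.45,-0.79,0,0,0,0,0.3,0.567,-0.99,0.002,0,0,0,0.3])

```text
t: 36.4
tool_pos: [0.5857, 0.1925, 0.1992]
orientation: [-0.0, 1.0, -0.0, -0.002]
force: [0.3, 0.3, -0.5]
finger_gap: 0.498
finger_force: 15.0
```

Emit:
carry_out(series=[0.11,-0.2,0,0,0,0,0.3,0.23,-0.4,0,0,0,0,0.3,0.34,-0.59,0,0,0,0,0.3,0.45,-0.79,0,0,0,0,0.3,0.566,-0.99,0.004,0,0,0,0.3])

```text
t: 36.82
tool_pos: [0.5292, 0.0936, 0.1992]
orientation: [-0.0, 1.0, -0.0, -0.002]
force: [-0.1, 0.2, -1.4]
finger_gap: 0.499
finger_force: 15.0
```

Emit:
carry_out(series=[0.11,-0.2,0,0,0,0,0.3,0.23,-0.4,0,0,0,0,0.3,0.34,-0.59,0,0,0,0,0.3,0.45,-0.79,0,0,0,0,0.3,0.567,-0.99,0.004,0,0,0,0.3,0.567,-0.99,0.004,0,0,0,0.3,0.567,-0.99,0.004,0,0,0,0.3])

```text
t: 37.4
tool_pos: [0.473, -0.005, 0.1995]
orientation: [0.001, 1.0, -0.0, -0.002]
force: [0.4, -0.1, -0.9]
finger_gap: 0.494
finger_force: 15.0
```

Emit:
carry_out(series=[0,0,0.17,0,0,0,0.3,0,0,0.34,0,0,0,0.3,0,0,0.51,0,0,0,0.3,0,0,0.66,0,0,0,0.3,0,0,0.66,0,0,0,0.3])

```text
t: 37.82
tool_pos: [0.4723, -0.0037, 0.1315]
orientation: [-0.001, 1.0, 0.0, -0.003]
force: [0.1, -0.0, -1.4]
finger_gap: 0.498
finger_force: 15.0
```

Emit:
carry_out(series=[0,0,0.13,0,0,0,0.3,0,0,0.26,0,0,0,0.3,0,0,0.4,0,0,0,0.3,0,0,0.53,0,0,0,0.3,0,0,0.66,0,0,0,0.3,0,0,0.66,0,0,0,0.3,0,0,0.66,0,0,0,0.3])

```text
t: 38.4
tool_pos: [0.4736, -0.0042, 0.0685]
orientation: [-0.0, 1.0, -0.0, -0.001]
force: [0.6, 0.6, 0.2]
finger_gap: 0.5
finger_force: 15.0
```

Emit:
carry_out(series=[0,0,0,0,0,0,0.54,0,0,0,0,0,0,0.57,0,0,0,0,0,0,0.6,0,0,0,0,0,0,0.6,0,0,0,0,0,0,0.6])

```text
t: 38.82
tool_pos: [0.4736, -0.0046, 0.0687]
orientation: [-0.0, 1.0, -0.0, -0.001]
force: [0.2, 0.3, 0.2]
finger_gap: 0.599
finger_force: 0.0
```

Emit:
carry_out(series=[0,0,-0.2,0,0,0,0.6,0,0,-0.4,0,0,0,0.6,0,0,-0.7,0,0,0,0.6,0,0,-1,0,0,0,0.7,0,0,-1,0,0,0,0.8,0,0,-1,0,0,0,0.8])

```text
t: 39.32
tool_pos: [0.4742, -0.0046, 0.1696]
orientation: [-0.0, 1.0, -0.0, 0.0]
force: [-0.5, -0.1, -0.2]
finger_gap: 0.765
finger_force: 0.0
```

```bash
python3 - <<'E'
from plan import *
from fk import *
k=np.load('k.npy'); s=arm.sense(); q=s['joint_pos']
for n in ('side','top'):
  c=arm.capture(n)
  for t in ('bulb1','cover'):
   for r in arm.masks_of(n,t)[:6]:
    P=cloud(c,r['pixels']); print(n,t,r['p'].__round__(2),np.round(r['extent']),np.percentile(P,[2,98],axis=0).round(3).tolist())
    if t=='cover' and np.median(P[:,1])>.2:
        B=P[P[:,2]>.048]; print('  rect',cv2.minAreaRect((B[:,:2]*1000).astype(np.float32)))
a=np.array([.449,.324,0]); pot=np.array([.517,-.003,0])
for y0 in (-23.4,156.6):
    T=tool(y0); print(y0)
    qq=q
    for w in [(a+[0,0,.15],T),(a+[0,0,.04],T),(pot+[0,0,.25],T),(pot+[0,0,.147],T)]: qq,cst=ik(*w,k,qq); print(np.round(qq,2),'%.0e'%cst)
E
```

```text
side bulb1 0.65 [330. 240.  16.  11.] [[0.51, -0.042, 0.053], [0.541, -0.026, 0.069]]
side bulb1 0.58 [354. 238.  13.   6.] [[0.466, -0.012, 0.075], [0.487, 0.005, 0.083]]
side cover 0.93 [379. 390. 138. 106.] [[0.356, 0.231, 0.009], [0.544, 0.426, 0.055]]
  rect ((449.97149658203125, 325.3724670410156), (25.001754760742188, 109.23005676269531), 66.54851531982422)
top bulb1 0.92 [454. 160.  24.  20.] [[0.716, -0.3, 0.001], [0.755, -0.255, 0.057]]
top cover 0.97 [170. 291. 102.  97.] [[0.355, 0.229, 0.015], [0.541, 0.417, 0.055]]
  rect ((449.9636535644531, 323.9271545410156), (23.92024040222168, 109.62612915039062), 66.77272033691406)
-23.4
[ 0.73  0.42  1.95 -0.67  0.6  -2.84] 3e-01
[ 0.67  0.61  1.98 -0.76  0.37 -2.84] 2e-01
[-0.04  0.16  2.25 -1.5   0.1  -2.84] 6e-01
[-0.04  0.35  2.23 -1.5   0.1  -2.84] 4e-01
156.6
[ 0.54  0.46  1.72 -0.    0.96 -0.62] 5e-18
[ 0.54  0.63  1.77 -0.    0.73 -0.62] 1e-21
[-0.1   0.28  1.72  0.    1.14 -1.26] 2e-17
[-0.1   0.41  1.82 -0.    0.91 -1.26] 3e-18
```

Bulb C's top is at 83 mm, below the cover's underside. The cover has not moved, so I'll grasp it now.

```bash
python3 - <<'E'
from plan import *
T=tool(156.6); a=np.array([.450,.3245,0])
plan([(a+[0,0,.17],T),(a+[0,0,.09],T),(a+[0,0,.044],T)])
E
```

```text
1/4 0.058 0.823 -0.014 -0.0 -0.0002 0.0163
2/4 0.141 0.812 -0.014 -0.0001 -0.0001 0.0162
3/4 0.223 0.794 -0.013 0.0 -0.0002 0.0163
4/4 0.303 0.767 -0.014 -0.0 -0.0001 0.0163
  -> [0.45  0.325 0.173]
1/1 0.0 -0.0 0.8 -0.0 -0.0 -0.0
  -> [0.45  0.325 0.093]
1/1 -0.0 -0.0 0.46 -0.0 -0.0 -0.0
  -> [0.45  0.325 0.047]
```

Emit:
carry_out(series=[0.03,0.41,0,0,0,0.008,0.8,0.058,0.823,-0.014,0,0,0.0163,0.8,0.058,0.823,-0.014,0,0,0.0163,0.8,0.058,0.823,-0.014,0,0,0.0163,0.8])

```text
t: 39.95
tool_pos: [0.4673, 0.0792, 0.1692]
orientation: [0.049, 0.999, -0.0, -0.002]
force: [0.3, -0.3, 0.0]
finger_gap: 0.801
finger_force: 0.0
```

Emit:
carry_out(series=[0.07,0.41,0,0,0,0.008,0.8,0.141,0.812,-0.014,0,0,0.0162,0.8,0.141,0.812,-0.014,0,0,0.0162,0.8,0.141,0.812,-0.014,0,0,0.0162,0.8])

```text
t: 40.28
tool_pos: [0.4619, 0.1603, 0.1707]
orientation: [0.1, 0.995, -0.0, -0.001]
force: [-0.7, 0.2, 0.4]
finger_gap: 0.799
finger_force: 0.0
```

Emit:
carry_out(series=[0.11,0.4,0,0,0,0.008,0.7,0.223,0.794,-0.013,0,0,0.0163,0.6,0.223,0.794,-0.013,0,0,0.0163,0.6,0.223,0.794,-0.013,0,0,0.0163,0.6])

```text
t: 40.62
tool_pos: [0.4564, 0.2419, 0.172]
orientation: [0.151, 0.988, -0.001, -0.001]
force: [0.4, -0.2, -0.4]
finger_gap: 0.608
finger_force: 0.0
```

Emit:
carry_out(series=[0.15,0.38,0,0,0,0.008,0.6,0.303,0.767,-0.014,0,0,0.0163,0.6,0.303,0.767,-0.014,0,0,0.0163,0.6,0.303,0.767,-0.014,0,0,0.0163,0.6])

```text
t: 40.95
tool_pos: [0.4509, 0.3237, 0.1734]
orientation: [0.202, 0.979, -0.001, -0.001]
force: [0.6, -0.2, -0.6]
finger_gap: 0.603
finger_force: 0.0
```

Emit:
carry_out(series=[0,0,0.3,0,0,0,0.6,0,0,0.6,0,0,0,0.6,0,0,0.8,0,0,0,0.6,0,0,0.8,0,0,0,0.6,0,0,0.8,0,0,0,0.6])

```text
t: 41.37
tool_pos: [0.4506, 0.3224, 0.0936]
orientation: [0.203, 0.979, -0.001, -0.002]
force: [0.7, -0.8, -0.2]
finger_gap: 0.598
finger_force: 0.0
```

```bash
python3 - <<'E'
from plan import *
for n in ('side','top'):
  c=arm.capture(n)
  for r in arm.masks_of(n,'cover')[:3]:
    P=cloud(c,r['pixels']); print(n,r['p'].__round__(2),np.round(r['extent']),np.percentile(P,[2,98],axis=0).round(3).tolist())
T=tool(156.6); a=np.array([.450,.3245,0])
plan([(a+[0,0,.044],T)])
E
```

```text
side 0.85 [380. 392. 143.  98.] [[0.356, 0.243, 0.011], [0.544, 0.426, 0.055]]
top 0.57 [184. 291.  80. 100.] [[0.352, 0.225, 0.013], [0.545, 0.366, 0.054]]
1/1 0.011 -0.003 0.484 0.0001 -0.0001 -0.0001
  -> [0.45  0.325 0.047]
```

Emit:
carry_out(series=[0.005,0,0.12,0,0,0,0.6,0.005,0,0.24,0,0,0,0.6,0.005,0,0.36,0,0,0,0.6,0.005,0,0.45,0,0,0,0.6,0.005,0,0.46,0,0,0,0.6,0.005,0,0.46,0,0,0,0.6,0.005,0,0.46,0,0,0,0.6])

```text
t: 42.15
tool_pos: [0.4498, 0.3247, 0.0478]
orientation: [0.203, 0.979, -0.0, -0.001]
force: [-1.0, -0.4, -0.2]
finger_gap: 0.601
finger_force: 0.0
```

Emit:
carry_out(series=[0,0,0,0,0,0,0.5,0,0,0,0,0,0,0.4,0,0,0,0,0,0,0.3,0,0,0,0,0,0,0.2,0,0,0,0,0,0,0.1,0,0,0,0,0,0,0,0,0,0,0,0,0,0,0,0,0,0,0,0,0], newtons=50)

```text
t: 42.82
tool_pos: [0.4497, 0.3245, 0.048]
orientation: [0.203, 0.979, -0.0, -0.001]
force: [-1.3, -2.4, 4.1]
finger_gap: 0.237
finger_force: 50.0
```

Emit:
carry_out(series=[0,0,-0.1,0,0,0,0,0,0,-0.2,0,0,0,0,0,0,-0.32,0,0,0,0,0,0,-0.45,0,0,0,0,0,0,-0.6,0,0,0,0,0,0,-0.75,0,0,0,0,0,0,-0.9,0,0,0,0,0,0,-0.9,0,0,0,0])

```text
t: 43.48
tool_pos: [0.4512, 0.3255, 0.1415]
orientation: [0.203, 0.979, 0.001, 0.001]
force: [0.8, 1.1, -4.1]
finger_gap: 0.233
finger_force: 49.9
```

Emit:
carry_out(series=[0,0,-0.15,0,0,0,0,0,0,-0.3,0,0,0,0,0,0,-0.45,0,0,0,0,0,0,-0.6,0,0,0,0,0,0,-0.75,0,0,0,0,0,0,-0.9,0,0,0,0,0,0,-1,0,0,0,0,0,0,-1,0,0,0,0])

```text
t: 44.15
tool_pos: [0.4507, 0.3251, 0.2396]
orientation: [0.203, 0.979, 0.001, 0.0]
force: [0.6, -0.1, -4.1]
finger_gap: 0.235
finger_force: 49.9
```

```bash
python3 - <<'E'
from plan import *
s=rec(); print(s['finger_gap'],s['force'],s['moment'],s['tool_pos'])
c=arm.capture('side'); cv2.imwrite('pics/cv.png',c['img'])
for r in arm.masks_of('side','cover')[:1]:
    P=cloud(c,r['pixels']); print(np.percentile(P,[1,99],axis=0).round(3).tolist())
    T=P[(P[:,2]<np.percentile(P[:,2],90)-.0)]
    A=np.c_[P[:,:2],np.ones(len(P))]; w=np.abs(P[:,2]-np.median(P[:,2]))<.01
    x=np.linalg.lstsq(A[w],P[w,2],rcond=None)[0]; print('plane',x, np.median(P[w],0)); 
    E=P[w]; print('xy',E.min(0),E.max(0))
pot=np.array([.517,-.003,0]); T=tool(156.6)
plan([(pot+[0,0,.23],T),(pot+[0,0,.175],T),(pot+[0,0,.151],T)])
E
```

```text
0.2351638125105716 [ 0.57197927 -0.05012886 -4.07418959] [ 0.06560375 -0.16220668 -0.01148729] [0.45070334 0.32506472 0.23964973]
[[0.354, 0.245, 0.202], [0.548, 0.429, 0.248]]
plane [ 0.00303732 -0.01502449  0.2159132 ] [0.4548347  0.36438623 0.2121258 ]
xy [0.34720326 0.2297012  0.20230686] [0.5534949  0.43148556 0.2222958 ]
1/3 -0.639 -0.913 0.014 -0.0001 -0.0001 -0.0
2/3 -0.639 -0.913 0.014 -0.0 -0.0001 -0.0
3/3 -0.639 -0.914 0.015 -0.0001 -0.0001 -0.0
  -> [ 0.517 -0.003  0.233]
1/1 -0.0 0.0 0.55 -0.0 -0.0 -0.0
  -> [ 0.517 -0.003  0.178]
1/1 -0.0 0.0 0.24 -0.0 -0.0 -0.0
  -> [ 0.517 -0.003  0.154]
```

Emit:
carry_out(series=[-0.11,-0.15,0,0,0,0,0,-0.21,-0.3,0,0,0,0,0,-0.32,-0.46,0,0,0,0,0,-0.43,-0.61,0,0,0,0,0,-0.53,-0.76,0.01,0,0,0,0,-0.639,-0.913,0.014,0,0,0,0])

```text
t: 44.75
tool_pos: [0.472, 0.2145, 0.2351]
orientation: [0.203, 0.979, -0.001, -0.002]
force: [0.1, 0.3, -3.5]
finger_gap: 0.23
finger_force: 49.9
```

Emit:
carry_out(series=[-0.11,-0.15,0,0,0,0,0,-0.21,-0.3,0,0,0,0,0,-0.32,-0.46,0,0,0,0,0,-0.43,-0.61,0,0,0,0,0,-0.53,-0.76,0.01,0,0,0,0,-0.639,-0.913,0.014,0,0,0,0])

```text
t: 45.25
tool_pos: [0.4944, 0.1054, 0.2337]
orientation: [0.203, 0.979, -0.001, -0.002]
force: [0.6, -0.2, -4.4]
finger_gap: 0.236
finger_force: 49.9
```

Emit:
carry_out(series=[-0.11,-0.15,0,0,0,0,0,-0.21,-0.3,0,0,0,0,0,-0.32,-0.46,0,0,0,0,0,-0.43,-0.61,0,0,0,0,0,-0.53,-0.76,0.01,0,0,0,0,-0.639,-0.914,0.015,0,0,0,0,-0.639,-0.914,0.015,0,0,0,0,-0.639,-0.914,0.015,0,0,0,0])

```text
t: 45.92
tool_pos: [0.5168, -0.0034, 0.2323]
orientation: [0.204, 0.979, -0.0, -0.002]
force: [-0.1, 0.7, -4.3]
finger_gap: 0.231
finger_force: 49.9
```

Emit:
carry_out(series=[0,0,0.1,0,0,0,0,0,0,0.2,0,0,0,0,0,0,0.3,0,0,0,0,0,0,0.4,0,0,0,0,0,0,0.5,0,0,0,0,0,0,0.55,0,0,0,0,0,0,0.55,0,0,0,0,0,0,0.55,0,0,0,0])

```text
t: 46.58
tool_pos: [0.5171, -0.0029, 0.1783]
orientation: [0.203, 0.979, -0.0, -0.001]
force: [-0.1, -0.3, -4.0]
finger_gap: 0.234
finger_force: 49.9
```

```bash
python3 - <<'E'
from plan import *
c=arm.capture('side'); cv2.imwrite('pics/cv2.png',cv2.resize(c['img'][150:310,240:440],None,fx=3,fy=3))
for n,t in (('side','cover'),('side','pot'),('top','cover')):
    if n=='top': c=arm.capture('top')
    for r in arm.masks_of(n,t)[:2]:
        P=cloud(c,r['pixels']); print(n,t,r['p'],np.percentile(P,[1,99],axis=0).round(3).tolist(),np.median(P,0))
pot=np.array([.517,-.003,0]); T=tool(156.6)
plan([(pot+[0,0,.151],T)])
E
```

```text
side cover 0.56 [[0.419, -0.089, 0.139], [0.617, 0.101, 0.185]] [0.51258294 0.02530419 0.15000613]
side pot 0.71 [[0.428, -0.069, 0.002], [0.607, 0.093, 0.117]] [0.51720734 0.06533118 0.07070859]
top cover 0.51 [[0.492, 0.091, 0.148], [0.532, 0.103, 0.153]] [0.51451818 0.09733761 0.14991445]
1/1 0.002 -0.001 0.249 -0.0001 -0.0002 -0.0
  -> [ 0.517 -0.003  0.154]
```

View pics/cv2.png

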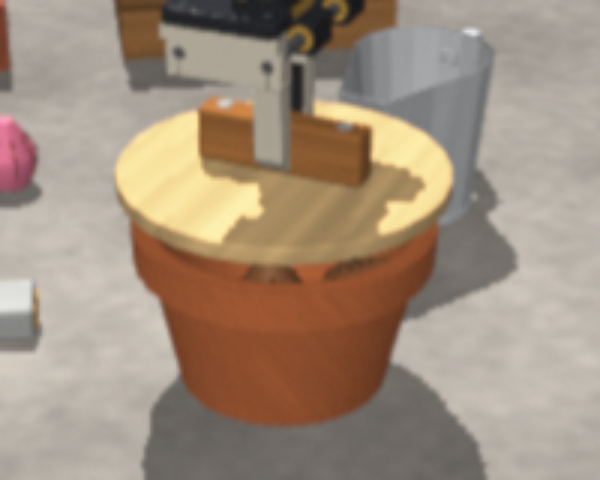

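The cover is level and concentric above the pot. I'll lower it gently.

Emit:
carry_out(series=[0,0,0.05,0,0,0,0,0,0,0.1,0,0,0,0,0,0,0.15,0,0,0,0,0,0,0.2,0,0,0,0,0,0,0.2,0,0,0,0,0,0,0.2,0,0,0,0])

```text
t: 47.33
tool_pos: [0.5168, -0.0029, 0.1581]
orientation: [0.203, 0.979, -0.0, -0.001]
force: [-0.3, 0.2, -3.9]
finger_gap: 0.233
finger_force: 49.9
```

Emit:
carry_out(series=[0,0,0.015,0,0,0,0,0,0,0.015,0,0,0,0,0,0,0.015,0,0,0,0])

```text
t: 47.58
tool_pos: [0.5171, -0.0029, 0.157]
orientation: [0.203, 0.979, -0.0, -0.001]
force: [0.7, -0.3, -4.5]
finger_gap: 0.233
finger_force: 49.9
```

Emit:
carry_out(series=[0,0,0.012,0,0,0,0,0,0,0.012,0,0,0,0,0,0,0.012,0,0,0,0])

```text
t: 47.83
tool_pos: [0.517, -0.0029, 0.1558]
orientation: [0.203, 0.979, -0.0, -0.001]
force: [0.7, 1.0, -4.3]
finger_gap: 0.231
finger_force: 49.9
```

Emit:
carry_out(series=[0,0,0.01,0,0,0,0,0,0,0.01,0,0,0,0,0,0,0.01,0,0,0,0])

```text
t: 48.08
tool_pos: [0.5171, -0.0029, 0.1549]
orientation: [0.203, 0.979, -0.0, -0.001]
force: [-0.4, -0.1, 0.0]
finger_gap: 0.23
finger_force: 50.0
```

Emit:
carry_out(series=[0,0,0.008,0,0,0,0,0,0,0.008,0,0,0,0,0,0,0.008,0,0,0,0])

```text
t: 48.33
tool_pos: [0.5172, -0.003, 0.1549]
orientation: [0.203, 0.979, -0.0, -0.001]
force: [-4.1, 0.4, 9.7]
finger_gap: 0.238
finger_force: 50.0
```

Contact at the expected seated height. Release and retreat.

Emit:
carry_out(series=[0,0,-0.007,0,0,0,0,0,0,-0.007,0,0,0,0.25,0,0,-0.007,0,0,0,0.3,0,0,-0.007,0,0,0,0.4,0,0,-0.007,0,0,0,0.5,0,0,-0.007,0,0,0,0.5])

```text
t: 48.83
tool_pos: [0.5171, -0.0029, 0.1546]
orientation: [0.203, 0.979, -0.0, -0.001]
force: [-0.4, -0.1, -0.0]
finger_gap: 0.465
finger_force: 0.0
```

Emit:
carry_out(series=[0,0,-0.2,0,0,0,0.5,0,0,-0.5,0,0,0,0.5,0,0,-0.8,0,0,0,0.5,0,0,-1,0,0,0,0.5,0,0,-1,0,0,0,0.5])

```text
t: 49.25
tool_pos: [0.5188, -0.003, 0.2587]
orientation: [0.203, 0.979, 0.0, 0.002]
force: [1.1, -0.4, 1.6]
finger_gap: 0.498
finger_force: 0.0
```

Emit:
carry_out(series=[0.5,0,-0.3,0,0,0,0.5,1,0,-0.6,0,0,0,0.5,1,0,-0.6,0,0,0,0.5,1,0,-0.6,0,0,0,0.5,1,0,-0.6,0,0,0,0.5])

```text
t: 49.67
tool_pos: [0.4253, 0.0372, 0.3152]
orientation: [0.202, 0.979, -0.0, -0.0]
force: [0.1, 0.7, 0.4]
finger_gap: 0.501
finger_force: 0.0
```

```bash
python3 - <<'E'
from plan import *
print(arm.sense()['t'])
im=[]
for n in ('side','top'):
  c=arm.capture(n); im.append(c['img'])
  for t in ('cover','pot','jug','bulb1','padlock','nested_pots'):
    for r in arm.masks_of(n,t)[:2]:
        P=cloud(c,r['pixels'])
        if len(P)==0: continue
        print(n,t,r['p'].__round__(2),np.percentile(P,[1,99],axis=0).round(3).tolist())
        if t=='cover':
            w=np.abs(P[:,2]-.127)<.006; 
            if w.sum()>200: print(' slope',np.linalg.lstsq(np.c_[P[w,:2],np.ones(w.sum())],P[w,2],rcond=None)[0],np.median(P[w,2]))
cv2.imwrite('pics/end.png',np.vstack([im[0][130:310,150:490],im[1][110:350,230:570]]))
E
```

```text
49.6667
side cover 0.89 [[0.42, -0.101, 0.116], [0.617, 0.101, 0.162]]
 slope [0.00383993 0.00218674 0.12474727] 0.12682324447463575
side pot 0.77 [[0.44, 0.02, 0.001], [0.598, 0.093, 0.111]]
side pot 0.57 [[0.365, -0.304, 0.005], [0.473, -0.161, 0.126]]
side jug 0.81 [[0.366, -0.306, 0.006], [0.471, -0.161, 0.126]]
side bulb1 0.54 [[0.717, -0.277, 0.002], [0.76, -0.252, 0.053]]
side padlock 0.62 [[0.687, -0.079, 0.002], [0.733, -0.032, 0.027]]
side nested_pots 0.65 [[0.71, 0.02, 0.003], [0.808, 0.119, 0.119]]
side nested_pots 0.58 [[0.435, 0.024, 0.004], [0.6, 0.093, 0.11]]
top cover 0.58 [[0.547, -0.088, 0.123], [0.616, 0.088, 0.163]]
 slope [-0.00178563 -0.00018831  0.12743579] 0.12638918538540067
top jug 0.58 [[0.361, -0.328, -0.001], [0.473, -0.167, 0.127]]
top bulb1 0.8 [[0.716, -0.312, -0.002], [0.759, -0.254, 0.058]]
top padlock 0.68 [[0.685, -0.079, -0.001], [0.771, -0.033, 0.027]]
top padlock 0.26 [[0.363, -0.327, 0.001], [0.472, -0.166, 0.127]]
top nested_pots 0.66 [[0.708, 0.02, 0.001], [0.81, 0.116, 0.12]]
```

View pics/end.png

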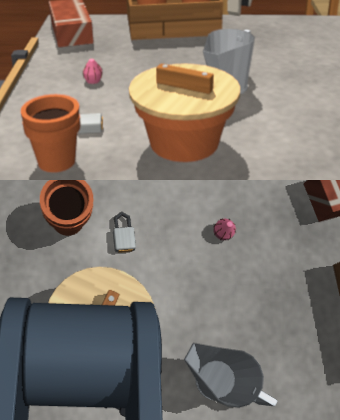

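The cover is seated level with its top at 127 mm. The jug is upright and empty, only the pink look-alike is left on the shelf, and the bystanders have not moved.

```bash
python3 -c "
from station import arm
print(arm.job_done())"
```

```text
the job is handed in; nothing more can be done
None
```

The job is handed in at about 50 s: all four clay balls and the three brown bulbs are in the pot, the cover sits level in the rim, the empty jug stands upright on the shelf, and the pink look-alike, padlock and nested pots were left alone; one bulb lies on its side on the pot floor between the balls rather than on top of them.

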